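Stand the turned legs along the bench stop and bring the oil tin

TASK

Get the bench ready for oiling: stand every turned table leg upright on its foot, close along the near side of the bench stop, raising each by butting its foot against the stop and lifting the tenon end rather than hoisting it into the air. When all the legs stand, lift the oil tin off its hook and set it down upright in the middle of the round cork mat without dropping it. If a leg is knocked over or away, put it right again, and leave the other tools where they are.

Things in the scene. Friction and masses are not known exactly. Their poses are not given: they have to be found in the camera images.
- leg_a: a turned wooden table leg: a plain straight cylinder 44 mm in diameter and 150 mm long, with a thinner tenon (24 mm in diameter, 22 mm long) at its upper end, 172 mm in all, 0.2 kg or so; it lies on the bench at the start, and can roll some centimetres when pushed. Origin on its axis at half the overall length, 86 mm from the flat foot face; its z axis runs along the leg from the foot to the tenon (tilt 0 = standing on its foot). It may be absent.
- leg_b: a turned wooden table leg: a plain straight cylinder 44 mm in diameter and 150 mm long, with a thinner tenon (24 mm in diameter, 22 mm long) at its upper end, 172 mm in all, 0.2 kg or so; it lies on the bench at the start, and can roll some centimetres when pushed. Origin on its axis at half the overall length, 86 mm from the flat foot face; its z axis runs along the leg from the foot to the tenon (tilt 0 = standing on its foot). It may be absent.
- leg_c: a turned wooden table leg: a plain straight cylinder 44 mm in diameter and 150 mm long, with a thinner tenon (24 mm in diameter, 22 mm long) at its upper end, 172 mm in all, 0.2 kg or so; it lies on the bench at the start, and can roll some centimetres when pushed. Origin on its axis at half the overall length, 86 mm from the flat foot face; its z axis runs along the leg from the foot to the tenon (tilt 0 = standing on its foot). It may be absent.
- leg_d: a turned wooden table leg: a plain straight cylinder 44 mm in diameter and 150 mm long, with a thinner tenon (24 mm in diameter, 22 mm long) at its upper end, 172 mm in all, 0.2 kg or so; it lies on the bench at the start, and can roll some centimetres when pushed. Origin on its axis at half the overall length, 86 mm from the flat foot face; its z axis runs along the leg from the foot to the tenon (tilt 0 = standing on its foot). It may be absent.
- stop: the bench stop: a fixed dark wooden bar, 30 mm thick (its x), 400 mm long (its y), 60 mm high. Origin at the centre of its underside on the bench; its -x axis points to the robot's side, so its near face is the plane x = -15 mm in its frame. A leg standing against it has its axis at x = -37 mm; legs standing with their axes 100 mm apart leave the fingers room.
- hook: a fixed stand with a 18 mm post 210 mm high on its origin (the origin is on the bench), a 100 mm square foot 15 mm high, and a steel arm 8 mm thick that runs from the post at height 200 mm towards the stand's -x and ends in a tip turned up
- hook_tip (a point): the end of the hook's upturned tip, 95 mm from the post's axis towards the stand's -x, at height 218 mm; the tin's handle must be raised about 25 mm to clear it
- tin: a closed oil tin, 68 mm in diameter, 70 mm high, about 0.3 kg, with a rigid upright handle: two 8 mm bars at y = +26 and -26 mm of its frame (60 mm over their outsides) rise from the lid and are joined by an 8 mm cross-bar along y whose centre is 120 mm above the tin's underside. It hangs by the cross-bar on the hook's arm, 55 mm from the post. Origin at the centre of its underside, z up. It can be gripped across the two upright bars, just under the cross-bar
- mat: a fixed round cork mat, 110 mm in diameter, 4 mm thick. Origin at the centre of its underside on the bench
- mallet: a wooden mallet lying at the left, 270 mm long; not part of the job, to be left alone
- gauge: a wooden marking gauge, 160 mm beam through a 60 mm high head, near the robot, to its right; not part of the job, to be left alone
- offcut: a flat block of wood, 90 x 70 x 25 mm, near the robot, to its left; not part of the job, to be left alone
- jar: an amber glass jar, 70 mm wide, 90 mm high, to the right of the hook stand; not part of the job, to be left alone
Not all that is in view belongs to the job. What is shaped like the leg_d but blue is not meant.

How it is judged:
On the way, in this order (a step that is already met when the one before it is completed fails the run):
1. every leg stands upright on its foot along the near side of the stop, released (angle between each of leg_a, leg_b, leg_c, leg_d's own z axis and vertical below 0.12 rad and x of leg_a in the frame of stop between -0.077 and -0.02 m and y of leg_a in the frame of stop between -0.2 and 0.2 m and height (world z) of each of leg_a, leg_b, leg_c, leg_d below 0.095 m and linear speed of each of leg_a, leg_b, leg_c, leg_d below 0.03 m/s and contact force between each of leg_a, leg_b, leg_c, leg_d and the fingers below 0.05 N and x of leg_b in the frame of stop between -0.077 and -0.02 m and y of leg_b in the frame of stop between -0.2 and 0.2 m and x of leg_c in the frame of stop between -0.077 and -0.02 m and y of leg_c in the frame of stop between -0.2 and 0.2 m and x of leg_d in the frame of stop between -0.077 and -0.02 m and y of leg_d in the frame of stop between -0.2 and 0.2 m), for 0.3 s.
2. the tin is off its hook (horizontal distance between tin and hook_tip above 0.07 m), for 0.1 s.
3. the tin stands on the cork mat, released (horizontal distance between tin and mat below 0.025 m and angle between tin's own z axis and vertical below 0.1 rad and height (world z) of tin below 0.01 m and linear speed of tin below 0.03 m/s and contact force between tin and the fingers below 0.05 N), for 0.3 s.
At the end, for the whole second after the job is handed in: Every leg that is present stands on its foot, upright within 0.12 rad, released and at rest, its axis no more than 62 mm from the stop's near face (a gap of up to 40 mm) and within the stop's length; the tin stands upright on the cork mat, centred within 25 mm, released and at rest (all of step 1 and all of step 3); the robot touches nothing.
It fails at once if a leg is raised on end by the gripper with its foot away from the stop (over about 6 cm) or hoisted off the bench ((contact force between leg_a and the fingers above 0.5 N and angle between leg_a's own z axis and vertical between 0.5 and 1 rad and (x of leg_a in the frame of stop below -0.17 m or height (world z) of leg_a above 0.13 m)) or (contact force between leg_b and the fingers above 0.5 N and angle between leg_b's own z axis and vertical between 0.5 and 1 rad and (x of leg_b in the frame of stop below -0.17 m or height (world z) of leg_b above 0.13 m)) or (contact force between leg_c and the fingers above 0.5 N and angle between leg_c's own z axis and vertical between 0.5 and 1 rad and (x of leg_c in the frame of stop below -0.17 m or height (world z) of leg_c above 0.13 m)) or (contact force between leg_d and the fingers above 0.5 N and angle between leg_d's own z axis and vertical between 0.5 and 1 rad and (x of leg_d in the frame of stop below -0.17 m or height (world z) of leg_d above 0.13 m))).
It fails at once if the tin is dropped or thrown (it moves faster than 0.7 m/s while nothing holds it) (linear speed of tin above 0.7 m/s and contact force between tin and the fingers below 0.05 N).
It fails at once if another thing on the bench is shifted by more than 6 cm (distance of any of mallet, gauge, offcut, jar from where it was at the start of the episode above 0.06 m).
Of leg_a, leg_b, leg_c, leg_d only 3 to 4 are there at a start; the rules pass over those that are not, and their reading is None.
At some moment in a run one of leg_a, leg_b, leg_c, leg_d may be knocked a few centimetres aside while the robot is not near it.
It also fails if it takes over 210 s, if anything falls off the work surface, if the arm or the gripper's body presses on something with over 40 N, if the wrist force passes 120 N, or if a joint passes its speed limit or range.

ROBOT

A 7-joint arm with a two-finger parallel gripper is mounted at the origin on the work surface. World frame = base frame: x ahead of the robot, y to its left, z up, the work surface at z = 0. Lengths are in m, angles in rad, forces in N, time in s.
With the tool pointing down it reaches from about 0.35 to 0.9 m from the base axis. Payload 19.9 kg.
Tool frame: the origin (TCP) lies midway between the tips of the shut fingers; the grasp point (between the pads) lies behind it (env.tcp_to_grasp is the z of the grasp point in the tool frame, in m); z points along the fingers, y is the line along which they close (so a half turn about z gives the same grasp; the last joint's range is limited). The gripper opens to 85 mm and grips with 20 to 120 N. Pads are 22 mm wide; open, the fingers measure 114 mm over their backs; the gripper's body (76 mm by 85 mm) begins 54 mm behind the grasp point. The pads swing forward as they close: fully open they stand 13 mm farther back than shut.
Start: joints at [-1.216, 0.417, -0.01, 1.614, 0.005, 1.111, -0.053], TCP at [0.242, 0.576, 0.231] pointing down, gripper open.
Joint ranges: [-2.81, 2.81], [-0.39, 2.02], [-1.27, 1.25], [0.06, 2.57], [-1.19, 4.33], [0.19, 2], [-2.82, 2.82]. Speed limits (rad/s): [1.89, 1.89, 2.39, 2.39, 3.01, 3.01, 3.01].

INTERFACE

Orientations are given as a unit quaternion [w, x, y, z].
In Python, from bench import env gives the robot as it stands.
- The arm moves only by the tool play_rows, never from a script. Its argument "steps" is a list of rows, each a list of 3 entries, a list of its own where there are three numbers: the shift along the world's x, y, z in mm, then the turn, a rotation vector about the world's x, y, z in degrees, then the closure, from 0 (fully open) to 1 (shut). A call has exactly 8 rows; each row shifts and turns the commanded pose from where the row before left it; what a row does not reach is not made up. A row lasts 1/12 s, in which the tool goes at most 41.7 mm and 7.16 degrees, less where a joint would pass 70% of its speed; a pose out of reach is approached as far as the arm can. A call is refused whole if a number of a shift passes 41.7 or a number of a turn 7.16, either way. A call with a gripper value outside its range is refused whole. The fingers move at their own pace and stop on an object; "grip_force" is the grip in N (left out, the last holds). Time passes only in rows, so rows that do not move let the fingers close, or fill a call up. It gives the time, the measured TCP pose, the force, the opening and the grip force at its end, in the units of the state.
- env.state(): the state, without advancing time (a new reading comes with each control period).
- env.get_image(name): name is "scene" or "side" or "wrist"; returns the picture (384x512x3 uint8, red, green, blue); there is no depth.
- env.camera_params(name): a dict with "fx", "fy", "cx", "cy" (pixels), "camera_from_world" (4x4, takes a point from world to camera coordinates). Camera axes: x right, y up, looking along -z (the intrinsics and any distortion apply to the point x, -y, -z); pixel columns grow to the right and rows downward; lengths in m; the calibration is good to about 2 mm. The wrist camera is an equidistant fisheye: a pixel r from the principal point sees the ray r / f radians off the axis. A picture is of the moment at which its call begins: read the wrist's pose just before it. camera_params takes no time and is no camera call; for the wrist camera it gives the pose at the moment of the call.
- env.close_job(): hands the job in; it is judged then, once.
Trained networks look in the newest picture that a camera, given by its name, has taken for a name from the list of things; names that differ only in an ending like _2 or _b are one class to them, and where a whole thing is asked for, a point or a joint stands for the part that bears it (a point fixed in the world has none). Each returns a list of dicts, best first, with "score" (0 to 1); they miss things now and then, are a little off and sometimes report something else, mostly with a low value. They report only what shows in the picture. A call takes as long as a camera call. They do not tell look-alikes from the thing itself.
- env.look_for(target, camera): "uv" ([column, row] in pixels, amid what is visible of it).
- env.tip_of(target, camera): "uv" ([column, row] in pixels: a listed point, or the origin of a listed thing).
The state is a dict: "time": time; "joint_pos": joint angles; "joint_velocities": joint speeds; "effort": joint torques, N m; "tcp_pos": TCP position; "tool_rot": TCP orientation; "contact_force": force on the tool from outside, world axes, zero at the start; "torque": the same for the moment, N m; "gripper_width": finger opening in m; "gripper_force": force on a finger pad.
Only numpy, scipy, OpenCV 4.12 (cv2) and the standard library are available. Lean on these libraries where they do the work, as an engineer would, in place of code of your own. Each camera call takes 0.05 s, during which the arm holds its last target. There are 200 camera calls.

## Working session

There is one attempt and no reset: what is moved stays moved. The work goes in short steps, Python scripts to look and compute and a tool call to move; the robot and the scene stay as the last step left them, time stands still between calls to the robot, and variables do not carry over. Pictures are saved under pics/ and viewed, at most 14 in all, crops included, and the job is handed in when it is done.

Besides the shell and the picture viewer there is one more tool, called after ">>>" in YAML: its name, and indented under it one key for each argument. play_rows: Moves the arm, as the interface text tells. Its arguments: {"type":"object","properties":{"steps":{"type":"array"},"grip_force":{"type":"number"}},"required":["steps"]}

```bash
mkdir -p pics; ls
cat > h.py <<'E'
import numpy as np, cv2
from bench import env
def snap(n,f):
    im=env.get_image(n); cv2.imwrite('pics/'+f,im[:,:,::-1]); return im
def ray(n,uv,P=None):
    P=P or env.camera_params(n); M=np.array(P['camera_from_world'])
    x=(uv[0]-P['cx'])/P['fx']; y=(uv[1]-P['cy'])/P['fy']
    if n=='wrist':
        r=np.hypot(x,y); s=np.sin(r)/r if r>1e-9 else 1; d=np.array([x*s,-y*s,-np.cos(r)])
    else: d=np.array([x,-y,-1.])
    R=M[:3,:3]; return -R.T@M[:3,3], R.T@d
def onz(n,uv,z,P=None):
    o,d=ray(n,uv,P); return o+d*(z-o[2])/d[2]
def proj(n,p,P=None):
    P=P or env.camera_params(n); M=np.array(P['camera_from_world']); c=M[:3,:3]@np.array(p)+M[:3,3]
    v=np.array([c[0],-c[1],-c[2]])
    if n=='wrist':
        r=np.hypot(v[0],v[1]); a=np.arctan2(r,v[2])/r; x,y=v[0]*a,v[1]*a
    else: x,y=v[0]/v[2],v[1]/v[2]
    return np.array([P['cx']+P['fx']*x,P['cy']+P['fy']*y])
E
python3 - <<'E'
from h import *
print(env.state(), env.tcp_to_grasp)
for n in('scene','side'):
    snap(n,n+'0.png'); P=env.camera_params(n); M=np.array(P['camera_from_world']);print(n,P['fx'],P['cx'],P['cy'],'pos',-M[:3,:3].T@M[:3,3], 'dir',-M[2,:3])
    for t in('leg_a','stop','hook','hook_tip','tin','mat','jar','mallet','gauge','offcut'):
        for f in (env.tip_of,):
            try:
                print(t,[(np.round(r['uv']).tolist(),round(r['score'],2),np.round(onz(n,r['uv'],0.022 if 'leg' in t else 0.218 if t=='hook_tip' else 0)[:2],3).tolist()) for r in f(t,n)[:6]])
            except Exception as e: print(t,e)
E
```

```text
pics
{'time': 0.0, 'joint_pos': array([-1.21549044,  0.41797102, -0.01031597,  1.61415746,  0.00465192,
        1.11069038, -0.0529924 ]), 'joint_velocities': array([-0.0011607 ,  0.00092165,  0.00078142, -0.0003929 , -0.0006532 ,
       -0.00076051, -0.00020308]), 'effort': array([ 4.93634343e-04, -8.64460015e+01,  6.78983387e-01, -4.34916472e+01,
        1.91646960e-02,  7.20893353e-03,  7.06366336e-05]), 'tcp_pos': array([0.24140599, 0.57613016, 0.23066906]), 'tool_rot': array([-9.77782966e-05,  1.97100752e-01,  9.80383054e-01, -5.93148542e-04]), 'contact_force': array([ 0.36456956, -0.41547817,  0.69950012]), 'torque': array([-0.0431084 , -0.01365672, -0.0574928 ]), 'gripper_force': 0.0, 'gripper_width': 0.08544854885365338} -0.0187
scene 491.7664408782897 251.14573284703357 181.5706803101267 pos [ 1.09208155 -0.68420528  1.56241407] dir [-0.35478717  0.43713957 -0.82645935]
leg_a [([254.0, 131.0], 0.94, [0.283, 0.331]), ([227.0, 241.0], 0.92, [0.523, -0.117]), ([280.0, 158.0], 0.9, [0.448, 0.288]), ([245.0, 189.0], 0.67, [0.434, 0.089]), ([306.0, 148.0], 0.66, [0.503, 0.392])]
s
[... 651 characters left out ...]
60595 -0.74195196 -0.65489283]
leg_a [([252.0, 266.0], 0.94, [0.443, 0.282]), ([264.0, 230.0], 0.85, [0.429, 0.104]), ([226.0, 287.0], 0.79, [0.51, 0.385]), ([255.0, 189.0], 0.76, [0.506, -0.119]), ([304.0, 289.0], 0.43, [0.261, 0.348])]
stop [([201.0, 222.0], 0.78, [0.679, 0.082])]
hook [([236.0, 158.0], 0.89, [0.632, -0.346]), ([238.0, 351.0], 0.22, [0.426, 0.59])]
hook_tip []
tin [([250.0, 141.0], 0.81, [0.596, -0.49])]
mat [([285.0, 171.0], 0.54, [0.401, -0.287])]
jar [([255.0, 145.0], 0.47, [0.568, -0.458])]
mallet [([235.0, 351.0], 0.67, [0.435, 0.592]), ([225.0, 286.0], 0.47, [0.517, 0.366])]
gauge [([297.0, 194.0], 0.79, [0.336, -0.146])]
offcut [([279.0, 243.0], 0.74, [0.37, 0.14])]
```

```bash
python3 -c "
import cv2
a=cv2.imread('pics/scene0.png')[90:360,110:390];cv2.imwrite('pics/s0c.png',cv2.resize(a,None,fx=2.2,fy=2.2,interpolation=3)[:600,:800])
a=cv2.imread('pics/side0.png')[100:384,110:400];cv2.imwrite('pics/d0c.png',cv2.resize(a,None,fx=2.1,fy=2.1,interpolation=3)[:600,:800])"
```

```text
(no output)
```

View pics/s0c.png

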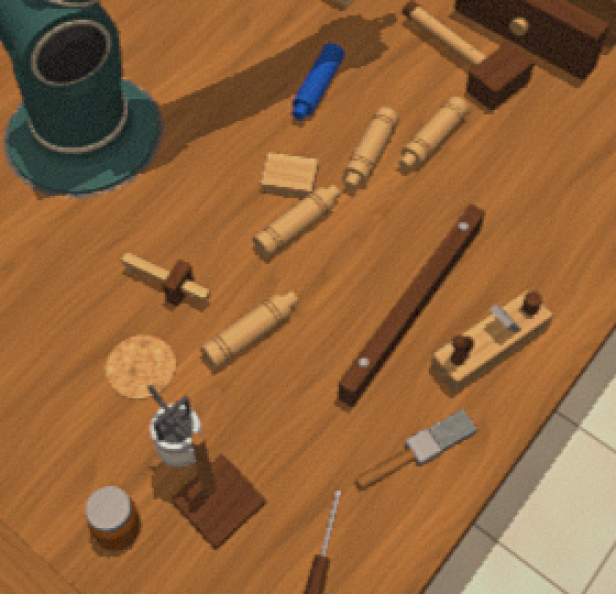

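View pics/d0c.png

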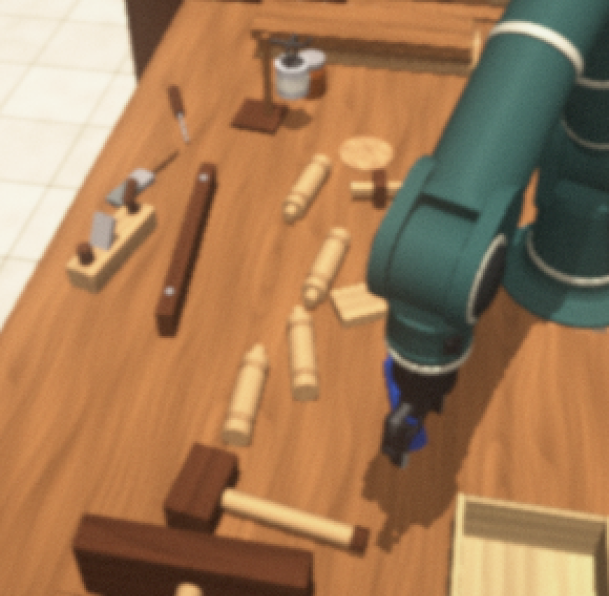

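Four wooden legs lie on the bench, and the blue look-alike is at crop (318,80). In the scene crop, foot → tenon runs (212,352)→(293,297), (262,243)→(335,190), (388,112)→(350,182) and (461,103)→(405,160). The stop runs (347,392)→(475,215).

Run:
```python
from h import *
S=lambda u,v:(u/2.2+110,v/2.2+90)
D=lambda u,v:(u/2.1+110,v/2.1+100)
def show(n,f,L):
    for nm,a,b in L:
        A=onz(n,f(*a),.022);B=onz(n,f(*b),.022);d=B-A
        print(n,nm,'foot',A[:2].round(3),'ten',B[:2].round(3),'len',np.linalg.norm(d).round(3),'yaw',np.degrees(np.arctan2(d[1],d[0])).round(1),'mid',((A+B)/2)[:2].round(3))
show('scene',S,[('L1',(211,352),(293,296)),('L2',(262,243),(336,188)),('L3',(388,112),(350,182)),('L4',(461,101),(405,162))])
show('side',D,[('L1',(321,160),(290,216)),('L2',(341,232),(311,300)),('L3',(306,393),(295,308)),('L4',(236,437),(261,349))])
for nm,a,b in [('stop top nearedge',(340,380),(468,208)),('far',(353,392),(482,217))]:
    A=onz('scene',S(*a),.06);B=onz('scene',S(*b),.06);d=B-A;print(nm,A.round(3),B.round(3),np.linalg.norm(d),np.degrees(np.arctan2(d[1],d[0])))
A=onz('side',D(165,322),.06);B=onz('side',D(207,165),.06);d=A-B;print('side stop',A,B,np.linalg.norm(d),np.degrees(np.arctan2(d[1],d[0])))
print('mat',onz('scene',S(141,366),.004),onz('side',D(366,153),.004))
```

```text
scene L1 foot [ 0.488 -0.191] ten [ 0.525 -0.032] len 0.163 yaw 76.9 mid [ 0.507 -0.111]
scene L2 foot [0.42  0.014] ten [0.448 0.18 ] len 0.169 yaw 80.6 mid [0.434 0.097]
scene L3 foot [0.417 0.373] ten [0.459 0.206] len 0.172 yaw -76.1 mid [0.438 0.289]
scene L4 foot [0.506 0.478] ten [0.508 0.301] len 0.177 yaw -89.5 mid [0.507 0.389]
side L1 foot [ 0.487 -0.207] ten [ 0.516 -0.031] len 0.178 yaw 80.6 mid [ 0.502 -0.119]
side L2 foot [ 0.416 -0.004] ten [0.44  0.174] len 0.179 yaw 82.1 mid [0.428 0.085]
side L3 foot [0.414 0.369] ten [0.464 0.196] len 0.179 yaw -73.8 mid [0.439 0.282]
side L4 foot [0.502 0.467] ten [0.501 0.294] len 0.172 yaw -90.2 mid [0.502 0.38 ]
stop top nearedge [ 0.686 -0.116  0.06 ] [0.661 0.265 0.06 ] 0.38164476833875766 93.83968427411037
far [ 0.714 -0.119  0.06 ] [0.689 0.265 0.06 ] 0.38438697213697604 93.65327965056001
side stop [0.65742334 0.29732062 0.06      ] [ 0.6933869  -0.10700193  0.06      ] 0.4059188298822431 95.08295109696687
mat [ 0.41138914 -0.27253317  0.004     ] [ 0.40388114 -0.26794978  0.004     ]
```

>>> play_rows:
  steps:
    - [[25,-36.4,-10],[0,0,-6.5],0]
    - [[25,-36.4,-10],[0,0,-6.5],0]
    - [[25,-36.4,-10],[0,0,-6.5],0]
    - [[25,-36.4,-10],[0,0,-6.5],0]
    - [[25,-36.4,-15],[0,0,-6.5],0]
    - [[25,-36.4,-15],[0,0,-6.5],0]
    - [[24,-36.4,-15],[0,0,-6.5],0]
    - [[24,-36.4,-15],[0,0,-6.5],0]
  grip_force: 30

```text
time: 1.77
tcp_pos: [0.4224, 0.31, 0.1403]
tool_rot: [0.0, 0.609, 0.793, 0.0]
contact_force: [0.9, 0.9, -0.4]
gripper_width: 0.0857
gripper_force: 0.0
```

```bash
cat >> h.py <<'E'
from scipy.spatial.transform import Rotation as Ro
def st():
    s=env.state(); q=s['tool_rot']; R=Ro.from_quat([q[1],q[2],q[3],q[0]]).as_matrix()
    print('t',round(s['time'],2),'tcp',(s['tcp_pos']*1000).round(1),'zaxis',R[:,2].round(3),'closeyaw',np.degrees(np.arctan2(R[1,1],R[0,1])).round(1),'j',s['joint_pos'].round(2),'w',round(s['gripper_width'],4),'gf',round(s['gripper_force'],1),'F',s['contact_force'].round(1))
    return s,R
E
python3 - <<'E'
from h import *
st(); im=env.get_image('wrist'); cv2.imwrite('pics/w1.png',im[:,:,::-1]); P=env.camera_params('wrist')
for r in env.tip_of('leg_a','wrist'): print(r['uv'],r['score'],onz('wrist',r['uv'],.022,P)[:2].round(3))
print([proj('wrist',p,P).round() for p in ([.417,.37,.022],[.46,.205,.022])])
E
```

```text
t 1.77 tcp [422.4 310.  140.3] zaxis [ 0.001  0.001 -1.   ] closeyaw 15.0 j [-0.91  0.36  0.26  1.96 -0.12  0.84 -0.32] w 0.0857 gf 0.0 F [ 0.9  0.9 -0.4]
[216.4, 345.3] 0.92 [0.432 0.084]
[360.9, 138.5] 0.6 [0.511 0.37 ]
[107.6, 114.1] 0.59 [0.276 0.338]
[260.2, 216.8] 0.58 [0.44  0.274]
[array([262., 111.]), array([262., 278.])]
```

View pics/w1.png

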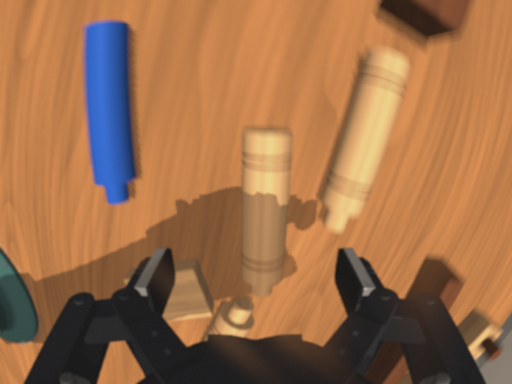

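```bash
python3 -c "
from h import *
st()"
```

```text
t 1.87 tcp [424.2 305.5 139. ] zaxis [-0.001 -0.003 -1.   ] closeyaw 14.5 j [-0.91  0.36  0.27  1.96 -0.12  0.84 -0.32] w 0.0858 gf 0.0 F [ 0.1  2.1 -0.3]
```

>>> play_rows:
  steps:
    - [[4,-10,-15],[0,0,0],0]
    - [[4,-10,-15],[0,0,0],0]
    - [[4,-10,-18],[0,0,0],0]
    - [[4,-9,-18],[0,0,0],0]
    - [[4,0,-20],[0,0,0],0]
    - [[0,0,-20],[0,0,0],0]
    - [[0,0,-15],[0,0,0],0]
    - [[0,0,-10],[0,0,0],0]

```text
time: 2.53
tcp_pos: [0.4412, 0.2723, 0.0081]
tool_rot: [-0.0, 0.607, 0.795, -0.001]
contact_force: [-0.6, -0.4, -0.0]
gripper_width: 0.0853
gripper_force: 0.0
```

>>> play_rows:
  steps:
    - [[0,0,0],[0,0,0],0.4]
    - [[0,0,0],[0,0,0],0.7]
    - [[0,0,0],[0,0,0],1]
    - [[0,0,0],[0,0,0],1]
    - [[0,0,0],[0,0,0],1]
    - [[0,0,0],[0,0,0],1]
    - [[0,0,0],[0,0,0],1]
    - [[0,0,0],[0,0,0],1]

```text
time: 3.2
tcp_pos: [0.4421, 0.273, 0.0107]
tool_rot: [0.0, 0.607, 0.795, 0.001]
contact_force: [-1.1, -1.6, 7.0]
gripper_width: 0.0429
gripper_force: 29.9
```

```bash
python3 -c "
from h import *
st()"
```

```text
t 3.2 tcp [442.1 273.   10.7] zaxis [ 0.001  0.001 -1.   ] closeyaw 15.3 j [-0.78  0.57  0.21  2.02 -0.21  0.57 -0.16] w 0.0429 gf 29.9 F [-1.1 -1.6  7. ]
```

>>> play_rows:
  steps:
    - [[0,0,8],[0,0,0],1]
    - [[0,0,15],[0,0,0],1]
    - [[0,0,16],[0,0,0],1]
    - [[0,0,16],[0,0,0],1]
    - [[8,-9,0],[0,0,-5],1]
    - [[8,-9,0],[0,0,-5],1]
    - [[8,-9,0],[0,0,-5],1]
    - [[8,-9,0],[0,0,-5],1]

```text
time: 3.87
tcp_pos: [0.4741, 0.2364, 0.0657]
tool_rot: [-0.0, 0.737, 0.676, 0.001]
contact_force: [0.1, 0.3, -1.3]
gripper_width: 0.0432
gripper_force: 31.2
```

>>> play_rows:
  steps:
    - [[8,-9,0],[0,0,-6],1]
    - [[8,-9,0],[0,0,-6],1]
    - [[8,-9,0],[0,0,-6],1]
    - [[8,-9,0],[0,0,-6],1]
    - [[8,-9,0],[0,0,-6],1]
    - [[8,-9,0],[0,0,-6],1]
    - [[8,-9,0],[0,0,-6],1]
    - [[8,-9,0],[0,0,-6],1]

```text
time: 4.53
tcp_pos: [0.538, 0.1645, 0.0656]
tool_rot: [-0.0, 0.948, 0.317, 0.0]
contact_force: [-0.6, 0.3, -1.8]
gripper_width: 0.043
gripper_force: 31.2
```

>>> play_rows:
  steps:
    - [[5,-6,0],[0,0,-5.5],1]
    - [[5,-6,0],[0,0,-5.5],1]
    - [[5,-6,0],[0,0,-5.5],1]
    - [[5,-6,0],[0,0,-5.5],1]
    - [[5,-6,0],[0,0,-5.5],1]
    - [[5,-6,0],[0,0,-5.5],1]
    - [[0,0,0],[0,0,0],1]
    - [[0,0,0],[0,0,0],1]

```text
time: 5.2
tcp_pos: [0.5676, 0.1288, 0.0651]
tool_rot: [-0.0, 0.999, 0.039, 0.0]
contact_force: [-0.0, -0.3, -2.1]
gripper_width: 0.043
gripper_force: 31.3
```

```bash
python3 -c "
from h import *
st();im=snap('scene','s1.png');cv2.imwrite('pics/s1c.png',cv2.resize(im[130:310,180:370,::-1],None,fx=3,fy=3,interpolation=2))
for n in ('scene',):
  for t in ('stop','leg_a'): print(t,[(r['uv'],r['score'],onz(n,r['uv'],.022)[:2]) for r in env.tip_of(t,n)])
"
```

```text
t 5.2 tcp [567.6 128.8  65.1] zaxis [ 0.  0. -1.] closeyaw -85.6 j [-0.79  0.66  0.68  1.86 -0.55  0.82 -1.31] w 0.043 gf 31.3 F [-0.  -0.3 -2.1]
stop [([297.6, 231.5], 0.92, array([0.6934943 , 0.06679219]))]
leg_a [([226.1, 239.5], 0.93, array([ 0.51648145, -0.1160179 ])), ([285.0, 192.4], 0.77, array([0.56007718, 0.17153576])), ([243.8, 188.0], 0.69, array([0.42760202, 0.09053507])), ([305.8, 149.9], 0.66, array([0.50453269, 0.38434544])), ([254.1, 130.2], 0.46, array([0.28116191, 0.33567416]))]
```

View pics/s1c.png

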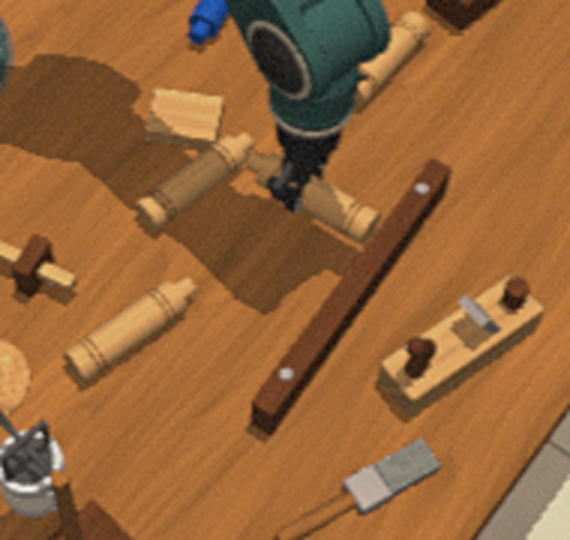

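>>> play_rows:
  steps:
    - [[0,0,-15],[0,0,0],1]
    - [[0,0,-15],[0,0,0],1]
    - [[0,0,-14],[0,0,0],1]
    - [[0,0,-8],[0,0,0],1]
    - [[0,0,-2],[0,0,0],1]
    - [[0,0,0],[0,0,0],0]
    - [[0,0,0],[0,0,0],0]
    - [[0,0,0],[0,0,0],0]

```text
time: 6.02
tcp_pos: [0.5675, 0.1284, 0.01]
tool_rot: [0.0, 0.999, 0.037, -0.0]
contact_force: [0.6, 0.7, -0.3]
gripper_width: 0.077
gripper_force: 0.0
```

>>> play_rows:
  steps:
    - [[0,0,0],[0,0,0],0]
    - [[0,0,10],[0,0,0],0]
    - [[0,0,25],[0,0,0],0]
    - [[0,0,25],[0,0,0],0]
    - [[0,0,25],[0,0,0],0]
    - [[-10,-1,5],[0.4,-5,0],0]
    - [[-10,-1,0],[0.4,-6,0],0]
    - [[-10,-1,0],[0.4,-6,0],0]

```text
time: 6.68
tcp_pos: [0.538, 0.1254, 0.102]
tool_rot: [-0.005, 0.988, 0.037, 0.151]
contact_force: [0.7, 0.8, 0.1]
gripper_width: 0.0853
gripper_force: 0.0
```

>>> play_rows:
  steps:
    - [[-10,-1,0],[0.4,-6,0],0]
    - [[0,0,0],[0.4,-6,0],0]
    - [[0,0,0],[0.4,-6,0],0]
    - [[0,0,-10],[0,0,0],0]
    - [[0,0,-15],[0,0,0],0]
    - [[0,0,-15],[0,0,0],0]
    - [[0,0,0],[0,0,0],0]
    - [[0,0,0],[0,0,0],0]

```text
time: 7.35
tcp_pos: [0.5304, 0.132, 0.0734]
tool_rot: [-0.012, 0.975, 0.037, 0.221]
contact_force: [0.1, -0.7, -0.0]
gripper_width: 0.0852
gripper_force: 0.0
```

```bash
python3 -c "
from h import *
st();P=env.camera_params('wrist');im=snap('wrist','w2.png')
print([(r['uv'],round(r['score'],2),onz('wrist',r['uv'],.022,P)[:2]) for r in env.tip_of('leg_a','wrist')])
print([proj('wrist',p,P).round() for p in ([.657,.134,.022],[.485,.123,.022])])
"
```

```text
t 7.35 tcp [530.4 132.   73.4] zaxis [ 0.43   0.039 -0.902] closeyaw -85.6 j [-0.98  0.46  0.72  2.27 -1.19  0.19 -0.73] w 0.0852 gf 0.0 F [ 0.1 -0.7 -0. ]
[([261.4, 182.6], 0.69, array([0.5776824 , 0.13103424])), ([506.3, 275.5], 0.64, array([ 0.5077287 , -0.11380569])), ([1.0, 238.1], 0.56, array([0.50577507, 0.38022249]))]
[array([265.,  85.]), array([263., 308.])]
```

View pics/w2.png

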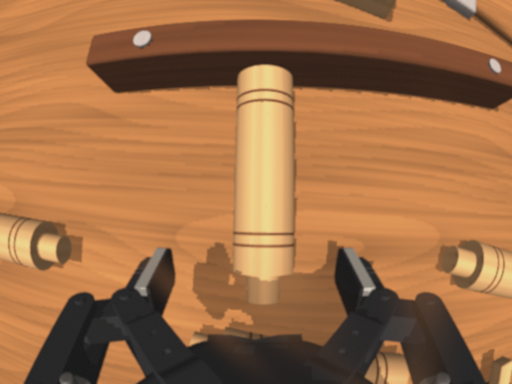

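>>> play_rows:
  steps:
    - [[0,0,-12],[0,0,0],0]
    - [[0,0,-15],[0,0,0],0]
    - [[0,0,-15],[0,0,0],0]
    - [[0,0,-12],[0,0,0],0]
    - [[0,0,-7],[0,0,0],0]
    - [[0,0,0],[0,0,0],0.5]
    - [[0,0,0],[0,0,0],1]
    - [[0,0,0],[0,0,0],1]

```text
time: 8.12
tcp_pos: [0.5397, 0.1372, 0.0377]
tool_rot: [-0.005, 0.979, 0.037, 0.199]
contact_force: [0.3, 0.1, 0.1]
gripper_width: 0.0516
gripper_force: 0.0
```

>>> play_rows:
  steps:
    - [[0,0,0],[0,0,0],1]
    - [[0,0,0],[0,0,0],1]
    - [[0,0,0],[0,0,0],1]
    - [[0,0,0],[0,0,0],1]
    - [[0,0,0],[0,0,0],1]
    - [[0,0,0],[0,0,0],1]
    - [[0,0,0],[0,0,0],1]
    - [[0,0,0],[0,0,0],1]
  grip_force: 25

```text
time: 8.78
tcp_pos: [0.5411, 0.135, 0.0396]
tool_rot: [-0.005, 0.979, 0.035, 0.201]
contact_force: [-17.0, -14.7, 47.5]
gripper_width: 0.0226
gripper_force: 32.9
```

```bash
python3 -c "
from h import *
st()
# arc: leg pivot at foot lower edge; grasp at s along axis from foot, r=.022 above edge
s=.137;th0=np.radians(25.5);prev=None
for a in range(0,91,10):
    t=np.radians(a); g=np.array([-s*np.cos(t)+.022*np.sin(t), s*np.sin(t)+.022*np.cos(t)])
    tl=th0-min(t,np.radians(999)); tc=g+.0187*np.array([np.sin(tl),-np.cos(tl)])
    if prev is not None: print(a,((tc-prev[0])*1000).round(1),'grasp',((g-prev[1])*1000).round(1))
    prev=(tc,g)
"
```

```text
t 8.78 tcp [541.1 135.   39.6] zaxis [ 0.392  0.023 -0.919] closeyaw -86.0 j [-0.89  0.54  0.62  2.22 -1.19  0.19 -0.75] w 0.0226 gf 32.9 F [-17.  -14.7  47.5]
10 [ 2.8 22.3] grasp [ 5.9 23.5]
20 [ 6.7 21.5] grasp [ 9.9 22.1]
30 [10.3 20. ] grasp [13.6 20. ]
40 [13.6 17.9] grasp [16.8 17.4]
50 [16.5 15.3] grasp [19.6 14.2]
60 [18.9 12.2] grasp [21.8 10.6]
70 [20.7  8.7] grasp [23.3  6.6]
80 [21.9  5. ] grasp [24.1  2.5]
90 [22.5  1.1] grasp [24.1 -1.7]
```

>>> play_rows:
  steps:
    - [[0,0,0],[0,0,0],0]
    - [[0,0,0],[0,0,0],0]
    - [[0,0,0],[0,0,0],0]
    - [[0,0,0],[0,0,0],0]
    - [[0,0,10],[0,5,0],0]
    - [[0,0,0],[0,5,0],0]
    - [[0,0,0],[0,4,0],0]
    - [[0,0,0],[0,0,0],0]

```text
time: 9.45
tcp_pos: [0.5422, 0.1389, 0.0432]
tool_rot: [-0.011, 0.995, 0.037, 0.092]
contact_force: [0.8, -0.2, -1.0]
gripper_width: 0.0849
gripper_force: 0.0
```

```bash
python3 -c "
from h import *
st();P=env.camera_params('wrist');im=snap('wrist','w3.png')
print([(r['uv'],round(r['score'],2),onz('wrist',r['uv'],.022,P)[:2]) for r in env.tip_of('leg_a','wrist')])
st()
"
```

```text
t 9.45 tcp [542.2 138.9  43.2] zaxis [ 0.182  0.029 -0.983] closeyaw -85.6 j [-1.01  0.68  0.88  2.07 -0.94  0.6  -1.  ] w 0.0849 gf 0.0 F [ 0.8 -0.2 -1. ]
[([269.4, 185.3], 0.66, array([0.57805706, 0.13310655]))]
t 9.55 tcp [540.8 138.6  42.3] zaxis [ 0.186  0.03  -0.982] closeyaw -85.7 j [-1.01  0.68  0.87  2.08 -0.95  0.59 -1.  ] w 0.0856 gf 0.0 F [-0.4 -0.2 -0.4]
```

View pics/w3.png

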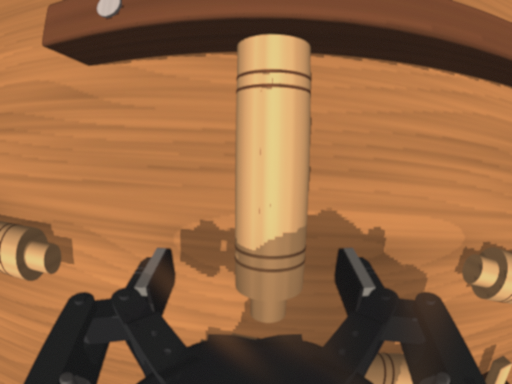

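>>> play_rows:
  steps:
    - [[-4,-2,0],[0,0,0],0]
    - [[-4,-2,-6],[0,0,0],0]
    - [[-4,-2,-8],[0,0,0],0]
    - [[0,0,-8],[0,0,0],0]
    - [[0,0,-8],[0,0,0],0]
    - [[0,0,0],[0,0,0],0]
    - [[0,0,0],[0,0,0],0]
    - [[0,0,0],[0,0,0],0.3]

```text
time: 10.22
tcp_pos: [0.5289, 0.1324, 0.0127]
tool_rot: [-0.012, 0.995, 0.037, 0.093]
contact_force: [0.9, -0.4, 0.6]
gripper_width: 0.0754
gripper_force: 0.0
```

>>> play_rows:
  steps:
    - [[0,0,0],[0,0,0],0.5]
    - [[0,0,0],[0,0,0],0.7]
    - [[0,0,0],[0,0,0],0.7]
    - [[0,0,0],[0,0,0],1]
    - [[0,0,0],[0,0,0],1]
    - [[0,0,0],[0,0,0],1]
    - [[0,0,0],[0,0,0],1]
    - [[0,0,0],[0,0,0],1]

```text
time: 10.88
tcp_pos: [0.5288, 0.1326, 0.013]
tool_rot: [-0.012, 0.995, 0.037, 0.093]
contact_force: [-1.5, -1.4, 5.7]
gripper_width: 0.0436
gripper_force: 24.4
```

```bash
python3 -c "
from h import *
st()"
```

```text
t 10.88 tcp [528.8 132.6  13. ] zaxis [ 0.184  0.031 -0.982] closeyaw -85.7 j [-0.95  0.7   0.8   2.11 -1.02  0.53 -0.92] w 0.0436 gf 24.4 F [-1.5 -1.4  5.7]
```

>>> play_rows:
  steps:
    - [[-2.5,0,11.6],[-0.35,5,0],1]
    - [[-2.5,0,11.6],[-0.35,5,0],1]
    - [[0,0,11.1],[-0.35,5,0],1]
    - [[0,0,11.1],[-0.35,5,0],1]
    - [[2.5,0,10.2],[-0.35,5,0],1]
    - [[2.5,0,10.2],[-0.35,5,0],1]
    - [[4.5,0.3,9],[-0.35,5,0],1]
    - [[4.5,0.3,9],[-0.35,5,0],1]

```text
time: 11.55
tcp_pos: [0.5379, 0.1334, 0.0974]
tool_rot: [0.0, 0.966, 0.033, -0.256]
contact_force: [-0.2, -0.0, -2.0]
gripper_width: 0.0434
gripper_force: 25.8
```

```bash
python3 -c "
from h import *
st();im=snap('side','d2.png');cv2.imwrite('pics/d2c.png',cv2.resize(im[130:300,130:330,::-1],None,fx=3,fy=3,interpolation=2))"
```

```text
t 11.55 tcp [537.9 133.4  97.4] zaxis [-0.494 -0.018 -0.869] closeyaw -86.4 j [-0.78  0.93  0.87  1.53 -0.62  1.55 -1.25] w 0.0434 gf 25.8 F [-0.2 -0.  -2. ]
```

View pics/d2c.png

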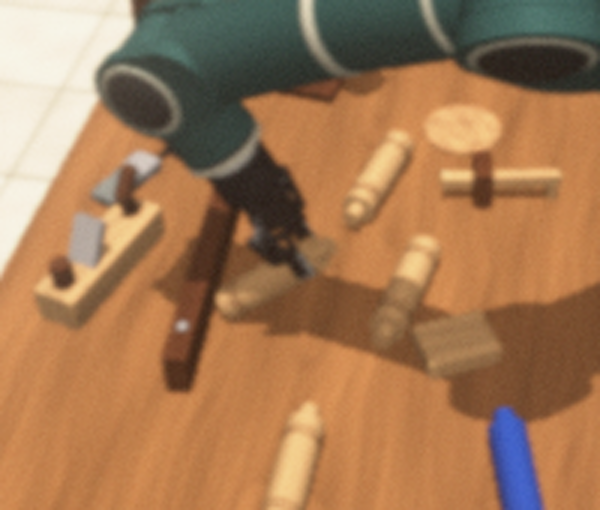

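>>> play_rows:
  steps:
    - [[6.5,0.4,7.5],[-0.35,5,0],1]
    - [[6.5,0.4,7.5],[-0.35,5,0],1]
    - [[8,0.5,5.8],[-0.35,5,0],1]
    - [[8,0.5,5.8],[-0.35,5,0],1]
    - [[9.5,0.6,4],[-0.35,5,0],1]
    - [[9.5,0.6,4],[-0.35,5,0],1]
    - [[0,0,0],[0,0,0],1]
    - [[0,0,0],[0,0,0],1]

```text
time: 12.27
tcp_pos: [0.5616, 0.1321, 0.1095]
tool_rot: [0.007, 0.888, 0.024, -0.46]
contact_force: [0.8, 0.5, -0.4]
gripper_width: 0.0432
gripper_force: 25.4
```

```bash
python3 -c "
from h import *
st()"
```

```text
t 12.27 tcp [561.6 132.1 109.5] zaxis [-0.816 -0.035 -0.577] closeyaw -87.2 j [-0.46  1.1   0.5   1.13 -0.42  1.99 -1.45] w 0.0432 gf 25.4 F [ 0.8  0.5 -0.4]
```

>>> play_rows:
  steps:
    - [[7,0.5,2.5],[0,-1,0],1]
    - [[8,0.5,2.5],[0,-1.5,0],1]
    - [[8,0.5,2],[0,-1.5,0],1]
    - [[8,0.5,1],[0,-1.5,0],1]
    - [[8,0.5,0],[0,-1.5,0],1]
    - [[0,0,0],[0,0,0],1]
    - [[0,0,0],[0,0,0],1]
    - [[0,0,0],[0,0,0],1]

```text
time: 12.93
tcp_pos: [0.6007, 0.1347, 0.1178]
tool_rot: [0.01, 0.914, 0.023, -0.404]
contact_force: [-0.1, 0.2, -1.5]
gripper_width: 0.0431
gripper_force: 25.6
```

```bash
python3 -c "
from h import *
st();im=snap('side','d3.png');im2=snap('scene','s3.png');a=cv2.resize(im[130:280,150:300,::-1],None,fx=2.6,fy=2.6,interpolation=2);b=cv2.resize(im2[140:290,220:370,::-1],None,fx=2.6,fy=2.6,interpolation=2);cv2.imwrite('pics/d3c.png',np.hstack([a,b]))"
```

```text
t 12.93 tcp [600.7 134.7 117.8] zaxis [-0.739 -0.037 -0.673] closeyaw -87.1 j [-0.46  1.08  0.52  1.06 -0.43  1.94 -1.47] w 0.0431 gf 25.6 F [-0.1  0.2 -1.5]
```

View pics/d3c.png

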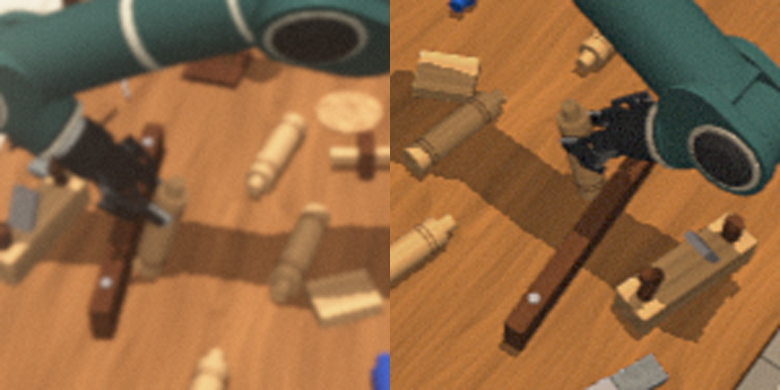

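```bash
cat >> h.py <<'E'
def tri(a,b,na='scene',nb='side'):
    o1,d1=ray(na,a);o2,d2=ray(nb,b);A=np.c_[d1,-d2];t=np.linalg.lstsq(A,o2-o1,rcond=None)[0];p,q=o1+t[0]*d1,o2+t[1]*d2
    return (p+q)/2,np.linalg.norm(p-q)
E
python3 -c "
from h import *
print(tri((289.2,179.5),(217.3,201.5)))
print(tri(((588-390)/2.6+220,190/2.6+140),(145/2.6+150,268/2.6+130)))"
```

```text
(array([0.58973795, 0.1415053 , 0.16842305]), np.float64(0.0012713047448203872))
(array([0.64168017, 0.13721516, 0.00073617]), np.float64(0.005929413137011751))
```

>>> play_rows:
  steps:
    - [[5,0.4,0.5],[0,-1,0],1]
    - [[5.5,0.4,0],[0,-1,0],1]
    - [[5.5,0.4,0],[0,-1,0],1]
    - [[5.5,0.4,-1],[0,-1,0],1]
    - [[5,0.4,-1],[0,-1,0],1]
    - [[0,0,0],[0,0,0],1]
    - [[0,0,0],[0,0,0],1]
    - [[0,0,0],[0,0,0],1]

```text
time: 13.7
tcp_pos: [0.6272, 0.1367, 0.1164]
tool_rot: [0.011, 0.931, 0.023, -0.364]
contact_force: [-1.2, 0.4, -1.0]
gripper_width: 0.0426
gripper_force: 25.8
```

```bash
python3 -c "
from h import *
st();im=snap('side','d4.png');im2=snap('scene','s4.png');a=cv2.resize(im[150:270,170:270,::-1],None,fx=4,fy=4,interpolation=2);b=cv2.resize(im2[150:270,250:350,::-1],None,fx=4,fy=4,interpolation=2);cv2.imwrite('pics/d4c.png',np.hstack([a,b]))"
```

```text
t 13.7 tcp [627.2 136.7 116.4] zaxis [-0.677 -0.037 -0.735] closeyaw -87.1 j [-0.45  1.08  0.53  1.03 -0.44  1.9  -1.48] w 0.0426 gf 25.8 F [-1.2  0.4 -1. ]
```

View pics/d4c.png

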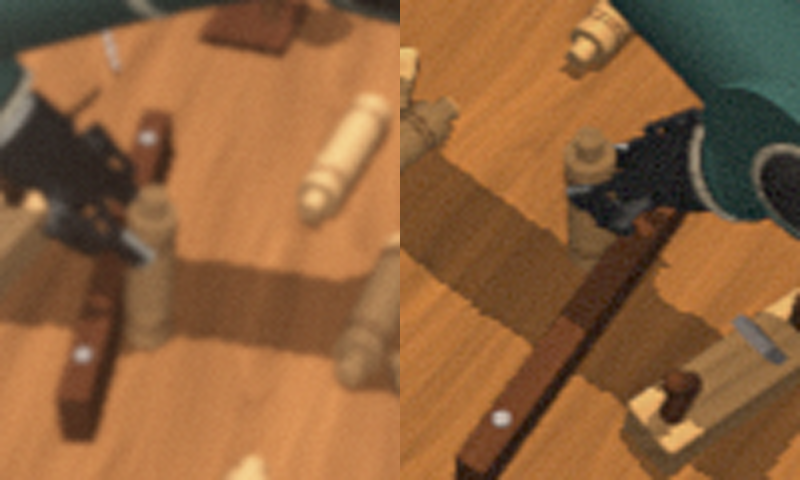

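```bash
python3 -c "
from h import *
print(tri((297.5,183.7),(208.2,198.2)))
for p in ([.642,.135,0],[.642,.135,.172],[.632,.135,.172]): print(p,proj('scene',p).round(1),proj('side',p).round(1))"
```

```text
(array([0.62356505, 0.13980055, 0.17665825]), np.float64(0.0042555474578627375))
[0.642, 0.135, 0] [296.6 213.8] [206.6 232.6]
[0.642, 0.135, 0.172] [300.4 188. ] [202.9 197.8]
[0.632, 0.135, 0.172] [298.  186.5] [205.7 198.2]
```

>>> play_rows:
  steps:
    - [[4,0.3,0],[0,0,0],1]
    - [[4,0.3,-1],[0,0,0],1]
    - [[0,0,0],[0,0,0],0.6]
    - [[0,0,0],[0,0,0],0.4]
    - [[0,0,0],[0,0,0],0.2]
    - [[0,0,0],[0,0,0],0]
    - [[0,0,0],[0,0,0],0]
    - [[0,0,0],[0,0,0],0]

```text
time: 14.47
tcp_pos: [0.6353, 0.1373, 0.1157]
tool_rot: [0.011, 0.931, 0.023, -0.364]
contact_force: [-0.4, 0.3, -0.7]
gripper_width: 0.0854
gripper_force: 0.0
```

>>> play_rows:
  steps:
    - [[4,0,6],[0,0,0],0]
    - [[6,0,9],[0,0,0],0]
    - [[6,0,10],[0,-1,0],0]
    - [[6,0,10],[0,-1,0],0]
    - [[6,0,15],[0,-2,0],0]
    - [[0,0,20],[0,-4,0],0]
    - [[-10,0,25],[0,-6,0],0]
    - [[-20,0,20],[0,-6,0],0]

```text
time: 15.13
tcp_pos: [0.6361, 0.1364, 0.2316]
tool_rot: [0.014, 0.98, 0.02, -0.195]
contact_force: [2.7, 1.2, 2.2]
gripper_width: 0.0854
gripper_force: 0.0
```

>>> play_rows:
  steps:
    - [[-20,12,0],[0,-6,0],0]
    - [[-20,25,0],[0,-6,0],0]
    - [[-20,25,0],[0,-6,0],0]
    - [[-10,25,0],[0,-6,0],0]
    - [[0,25,0],[0,0,0],0]
    - [[0,25,0],[0,0,0],0]
    - [[0,25,0],[0,0,0],0]
    - [[0,20,0],[0,0,0],0]

```text
time: 15.8
tcp_pos: [0.5651, 0.3216, 0.2314]
tool_rot: [0.017, 1.0, 0.018, 0.008]
contact_force: [-1.0, 0.9, -0.1]
gripper_width: 0.0854
gripper_force: 0.0
```

```bash
python3 -c "
from h import *
st();P=env.camera_params('wrist');im=snap('wrist','w5.png')
print([(r['uv'],round(r['score'],2),onz('wrist',r['uv'],.022,P)[:2].round(3)) for r in env.tip_of('leg_a','wrist')])
im2=snap('scene','s5.png');im3=snap('side','d5.png')
for n in('scene','side'): print([(np.round(r['uv']),round(r['score'],2),onz(n,r['uv'],.022)[:2].round(3),onz(n,r['uv'],.086)[:2].round(3)) for r in env.tip_of('leg_a',n)])
g=lambda i,f:cv2.resize(i[130:300,170:370,::-1],None,fx=2,fy=2,interpolation=2)
cv2.imwrite('pics/m5.png',np.hstack([g(im2,2),g(im3,2)]))
st()"
```

```text
t 15.8 tcp [565.1 321.6 231.4] zaxis [ 0.017 -0.034 -0.999] closeyaw -88.0 j [-1.04  0.54  0.65  1.56 -0.3   1.16 -1.86] w 0.0854 gf 0.0 F [-1.   0.9 -0.1]
[([200.9, 209.1], 0.82, array([0.507, 0.382])), ([418.4, 116.2], 0.68, array([0.644, 0.098])), ([348.1, 290.3], 0.65, array([0.375, 0.163])), ([498.8, 212.1], 0.61, array([ 0.505, -0.119])), ([229.8, 338.6], 0.6, array([0.275, 0.345])), ([398.1, 257.7], 0.58, array([0.431, 0.088]))]
[(array([244., 188.]), 0.9, array([0.43 , 0.089]), array([0.457, 0.057])), (array([301., 202.]), 0.78, array([0.631, 0.176]), array([0.65 , 0.141])), (array([226., 240.]), 0.66, array([ 0.518, -0.116]), array([ 0.542, -0.139])), (array([304., 151.]), 0.6, array([0.501, 0.375]), array([0.526, 0.331])), (array([254., 128.]), 0.56, array([0.272, 0.347]), array([0.306, 0.304]))]
[(array([259., 187.]), 0.74, array([ 0.49 , -0.136]), array([ 0.477, -0.06 ])), (array([265., 229.]), 0.71, array([0.426, 0.1  ]), array([0.417, 0.164])), (array([224., 286.]), 0.71, array([0.516, 0.382]), array([0.502, 0.43 ])), (array([306., 289.]), 0.64, array([0.252, 0.346]), array([0.252, 0.396])), (array([206., 218.]), 0.55, array([0.657, 0.078]), array([0.635, 0.143]))]
t 16.1 tcp [565.8 318.  230.4] zaxis [ 0.015 -0.036 -0.999] closeyaw -88.1 j [-1.03  0.54  0.66  1.56 -0.3   1.16 -1.86] w 0.0851 gf 0.0 F [ 0.1  0.3 -0.2]
```

View pics/m5.png

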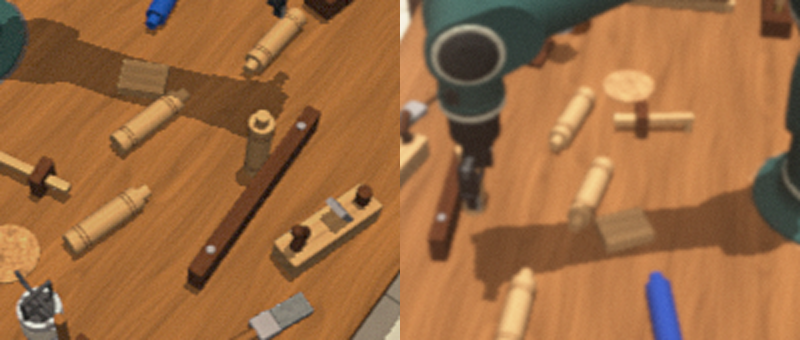

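>>> play_rows:
  steps:
    - [[-8,4,-10],[0.5,0.2,6.5],0]
    - [[-8,4,-14],[0.5,0.2,6.5],0]
    - [[-8,4,-14],[0.5,0.2,6.5],0]
    - [[-8,4,-14],[0.5,0.2,6.5],0]
    - [[-8,4,-14],[0,0,6.5],0]
    - [[-8,4,-14],[0,0,6.5],0]
    - [[-8,1,-14],[0,0,6.5],0]
    - [[-5,0,-14],[0,0,6.5],0]

```text
time: 16.77
tcp_pos: [0.5041, 0.3436, 0.1215]
tool_rot: [-0.002, 0.89, 0.456, 0.004]
contact_force: [0.2, 0.7, -0.2]
gripper_width: 0.085
gripper_force: 0.0
```

>>> play_rows:
  steps:
    - [[0,0,0],[0,0,6.5],0]
    - [[0,0,0],[0,0,6.5],0]
    - [[0,0,0],[0,0,6.5],0]
    - [[0,0,0],[0,0,6.5],0]
    - [[0,0,0],[0,0,6.5],0]
    - [[0,0,0],[0,0,3.5],0]
    - [[0,0,0],[0,0,0],0]
    - [[0,0,0],[0,0,0],0]

```text
time: 17.43
tcp_pos: [0.5049, 0.3433, 0.1219]
tool_rot: [-0.003, 0.709, 0.706, 0.003]
contact_force: [-0.6, 0.3, -1.7]
gripper_width: 0.0854
gripper_force: 0.0
```

```bash
cat >> h.py <<'E'
def wl(t='leg_a',f='w.png'):
    P=env.camera_params('wrist');im=snap('wrist',f)
    for r in env.tip_of(t,'wrist'): print(np.round(r['uv']),round(r['score'],2),onz('wrist',r['uv'],.022,P)[:2].round(3))
    return P,im
E
python3 -c "
from h import *
st();wl();st()"
```

```text
t 17.43 tcp [504.9 343.3 121.9] zaxis [ 0.001  0.009 -1.   ] closeyaw -0.3 j [-0.82  0.52  0.23  1.75 -0.16  0.88 -0.52] w 0.0854 gf 0.0 F [-0.6  0.3 -1.7]
[ 36. 192.] 0.9 [0.274 0.345]
[257. 151.] 0.81 [0.509 0.38 ]
t 17.53 tcp [504.6 343.7 121.7] zaxis [ 0.001  0.008 -1.   ] closeyaw -0.2 j [-0.82  0.52  0.23  1.75 -0.16  0.88 -0.52] w 0.0851 gf 0.0 F [ 0.4  0.5 -1.2]
```

>>> play_rows:
  steps:
    - [[1,0,-15],[0,0,0],0]
    - [[1,0,-18],[0,0,0],0]
    - [[0,0,-18],[0,0,0],0]
    - [[0,0,-18],[0,0,0],0]
    - [[0,0,-18],[0,0,0],0]
    - [[0,0,-15],[0,0,0],0]
    - [[0,0,-8],[0,0,0],0]
    - [[0,0,0],[0,0,0],0]
  grip_force: 50

```text
time: 18.2
tcp_pos: [0.5056, 0.3434, 0.0099]
tool_rot: [-0.003, 0.708, 0.706, 0.002]
contact_force: [-1.0, -0.5, 0.3]
gripper_width: 0.0853
gripper_force: 0.0
```

>>> play_rows:
  steps:
    - [[0,0,0],[0,0,0],0.5]
    - [[0,0,0],[0,0,0],0.7]
    - [[0,0,0],[0,0,0],0.8]
    - [[0,0,0],[0,0,0],1]
    - [[0,0,0],[0,0,0],1]
    - [[0,0,0],[0,0,0],1]
    - [[0,0,0],[0,0,0],1]
    - [[0,0,8],[0,0,0],1]

```text
time: 18.87
tcp_pos: [0.506, 0.3438, 0.0193]
tool_rot: [-0.003, 0.707, 0.707, 0.003]
contact_force: [-0.2, 0.3, -3.0]
gripper_width: 0.0423
gripper_force: 51.2
```

>>> play_rows:
  steps:
    - [[0,0,8],[0,0,0],1]
    - [[0,0,0],[0,0,-6],1]
    - [[0,0,0],[0,0,-6],1]
    - [[0,0,0],[0,0,-6],1]
    - [[0,0,0],[0,0,-6],1]
    - [[0,0,0],[0,0,-6],1]
    - [[0,0,0],[0,0,-6],1]
    - [[0,0,0],[0,0,-6],1]

```text
time: 19.53
tcp_pos: [0.5065, 0.3444, 0.0284]
tool_rot: [-0.002, 0.915, 0.404, 0.004]
contact_force: [0.3, 0.8, -2.0]
gripper_width: 0.0422
gripper_force: 51.3
```

>>> play_rows:
  steps:
    - [[0,0,0],[0,0,-6],1]
    - [[0,0,0],[0,0,-6],1]
    - [[0,0,0],[0,0,-6],1]
    - [[0,0,0],[0,0,-6],1]
    - [[0,0,0],[0,0,-6],1]
    - [[0,0,0],[0,0,-6],1]
    - [[0,0,0],[0,0,-6],1]
    - [[0,0,0],[0,0,-2],1]

```text
time: 20.2
tcp_pos: [0.5062, 0.3446, 0.0282]
tool_rot: [-0.0, 0.999, 0.031, 0.004]
contact_force: [-1.3, -0.6, -2.3]
gripper_width: 0.0421
gripper_force: 51.3
```

```bash
python3 -c "
from h import *
st();wl()
for n in('scene','side'):
  snap(n,n+'6.png'); print(n,[(np.round(r['uv'],1),round(r['score'],2),onz(n,r['uv'],.03)[:2].round(3)) for r in env.tip_of('leg_a',n)])
"
```

```text
t 20.2 tcp [506.2 344.6  28.2] zaxis [ 0.008  0.001 -1.   ] closeyaw -86.4 j [-1.08  0.73  0.58  1.8  -0.54  0.77 -1.72] w 0.0421 gf 51.3 F [-1.3 -0.6 -2.3]
[254. 200.] 0.9 [0.535 0.347]
scene [(array([311.5, 158.8]), 0.82, array([0.55 , 0.357])), (array([253.2, 127.9]), 0.82, array([0.275, 0.338])), (array([299.4, 199.7]), 0.7, array([0.623, 0.175])), (array([245.7, 190. ]), 0.68, array([0.442, 0.084])), (array([208.7, 312.8]), 0.43, array([ 0.646, -0.353]))]
side [(array([219.2, 273.6]), 0.94, array([0.542, 0.341])), (array([266.2, 232.2]), 0.92, array([0.419, 0.124])), (array([205.3, 218.6]), 0.71, array([0.656, 0.093])), (array([303.2, 286.5]), 0.66, array([0.262, 0.345]))]
```

>>> play_rows:
  steps:
    - [[0,-10,0],[0,0,0],1]
    - [[0,-16,0],[0,0,0],1]
    - [[3,-16,0],[0,0,0],1]
    - [[3,-16,0],[0,0,0],1]
    - [[3,-16,0],[0,0,0],1]
    - [[4,-16,0],[0,0,0],1]
    - [[4,-12,0],[0,0,0],1]
    - [[4,-8,0],[0,0,0],1]

```text
time: 21.17
tcp_pos: [0.5277, 0.232, 0.0277]
tool_rot: [0.0, 0.999, 0.034, 0.004]
contact_force: [0.3, 0.4, -2.4]
gripper_width: 0.0426
gripper_force: 51.3
```

>>> play_rows:
  steps:
    - [[0,0,-8],[0,0,0],1]
    - [[0,0,-8],[0,0,0],1]
    - [[0,0,0],[0,0,0],1]
    - [[3,0,0],[0,0,0],1]
    - [[3,0,0],[0,0,0],1]
    - [[0,0,0],[0,0,0],1]
    - [[0,0,0],[0,0,0],1]
    - [[0,0,0],[0,0,0],1]

```text
time: 21.83
tcp_pos: [0.5329, 0.2347, 0.0109]
tool_rot: [0.0, 0.999, 0.035, 0.004]
contact_force: [0.4, -0.0, -1.7]
gripper_width: 0.0421
gripper_force: 54.6
```

```bash
python3 -c "
from h import *
st();wl()
for n in('scene','side'):
  snap(n,n+'7.png'); print(n,[(np.round(r['uv'],1),round(r['score'],2),onz(n,r['uv'],.022)[:2].round(3)) for r in env.tip_of('leg_a',n)])
"
```

```text
t 21.83 tcp [532.9 234.7  10.9] zaxis [ 0.008  0.    -1.   ] closeyaw -86.0 j [-0.89  0.71  0.56  1.88 -0.56  0.7  -1.51] w 0.0421 gf 54.6 F [ 0.4 -0.  -1.7]
[255. 198.] 0.55 [0.57  0.237]
scene [(array([224.5, 240.6]), 0.95, array([ 0.515, -0.123])), (array([302.9, 198.7]), 0.93, array([0.628, 0.191])), (array([257., 128.]), 0.86, array([0.283, 0.352])), (array([296. , 181.2]), 0.8, array([0.562, 0.238])), (array([243.7, 189.1]), 0.57, array([0.43 , 0.086]))]
side [(array([218.4, 253.2]), 0.89, array([0.568, 0.246])), (array([205. , 218.5]), 0.72, array([0.66 , 0.084])), (array([264.2, 231.1]), 0.68, array([0.429, 0.112])), (array([304.1, 288.5]), 0.67, array([0.259, 0.347])), (array([256.2, 191.8]), 0.61, array([ 0.497, -0.103]))]
```

```bash
cat > arc.py <<'E'
import numpy as np,sys
s,b0,bm=float(sys.argv[1]),float(sys.argv[2]),float(sys.argv[3])
f=lambda a:np.array([-.022*np.sin(a)-s*np.cos(a),s*np.sin(a)+.022*np.cos(a)])
def T(a):
    b=np.radians(min(b0+a,bm)); return (f(np.radians(a))+.0187*np.array([-np.sin(b),-np.cos(b)]))*1000
for a in range(5,91,5): print(a,(T(a)-T(a-5)).round(1),(T(a)-T(0)).round(0),end=' | ')
E
python3 arc.py .122 0 45
```

```text
5 [-3.1 10.6] [-3. 11.] | 10 [-2.1 10.5] [-5. 21.] | 15 [-1.2 10.3] [-6. 31.] | 20 [-0.2 10.1] [-7. 42.] | 25 [0.8 9.7] [-6. 51.] | 30 [1.8 9.3] [-4. 61.] | 35 [2.7 8.8] [-1. 69.] | 40 [3.7 8.3] [ 2. 78.] | 45 [4.6 7.7] [ 7. 85.] | 50 [6.6 5.8] [14. 91.] | 55 [7.3 5. ] [21. 96.] | 60 [7.9 4.1] [ 29. 100.] | 65 [8.6 3.2] [ 37. 103.] | 70 [9.1 2.3] [ 46. 106.] | 75 [9.6 1.4] [ 56. 107.] | 80 [10.   0.4] [ 66. 107.] | 85 [10.3 -0.5] [ 76. 107.] | 90 [10.5 -1.5] [ 87. 105.] |
```

>>> play_rows:
  steps:
    - [[-2,0,10.5],[-0.35,5,0],1]
    - [[-1,0,10.5],[-0.35,5,0],1]
    - [[-1,0,10.3],[-0.35,5,0],1]
    - [[0,0,10],[-0.35,5,0],1]
    - [[1,0,9.7],[-0.35,5,0],1]
    - [[2,0,9.3],[-0.35,5,0],1]
    - [[2.7,0.2,8.8],[-0.35,5,0],1]
    - [[3.7,0.3,8.3],[-0.35,5,0],1]
  grip_force: 25

```text
time: 22.8
tcp_pos: [0.5391, 0.2346, 0.0897]
tool_rot: [0.012, 0.94, 0.033, -0.34]
contact_force: [0.5, -0.3, -2.3]
gripper_width: 0.0424
gripper_force: 54.4
```

>>> play_rows:
  steps:
    - [[4.6,0.3,7.7],[-0.35,5,0],1]
    - [[6.6,0.4,5.8],[0,0,0],1]
    - [[7.3,0.5,5],[0,0,0],1]
    - [[7.9,0.5,4.1],[0,0,0],1]
    - [[8.6,0.6,3.2],[0,0,0],1]
    - [[9,0.6,2.3],[0,0,0],1]
    - [[0,0,0],[0,0,0],1]
    - [[0,0,0],[0,0,0],1]

```text
time: 23.47
tcp_pos: [0.5827, 0.2374, 0.1167]
tool_rot: [0.014, 0.925, 0.032, -0.379]
contact_force: [-1.2, -1.3, -3.3]
gripper_width: 0.0421
gripper_force: 52.5
```

```bash
python3 -c "
from h import *
st();im=snap('side','d8.png');im2=snap('scene','s8.png');a=cv2.resize(im[170:290,160:260,::-1],None,fx=4,fy=4,interpolation=2);b=cv2.resize(im2[110:230,260:360,::-1],None,fx=4,fy=4,interpolation=2);cv2.imwrite('pics/d8c.png',np.hstack([a,b]))"
```

```text
t 23.47 tcp [582.7 237.4 116.7] zaxis [-0.7   -0.049 -0.713] closeyaw -86.0 j [-0.58  1.05  0.49  1.08 -0.49  1.89 -1.6 ] w 0.0421 gf 52.5 F [-1.2 -1.3 -3.3]
```

View pics/d8c.png

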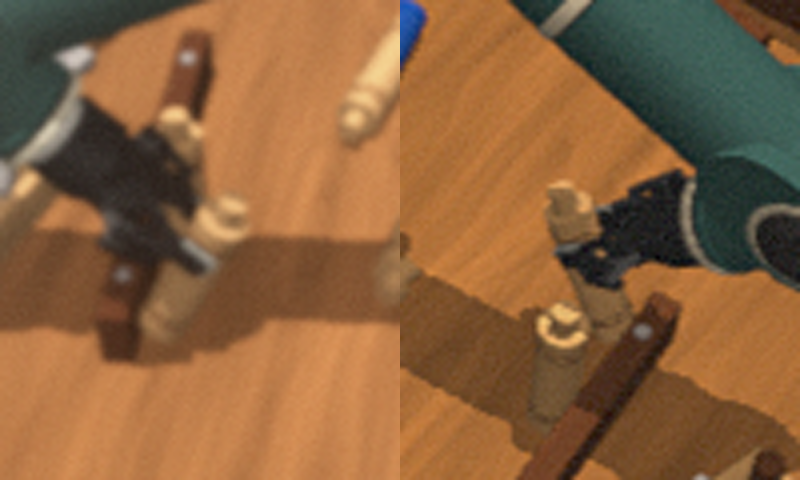

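```bash
python3 -c "
from h import *
print(tri((301.2,157.5),(217.3,221)))
print(tri(((612-400)/4+260,330/4+110),(160/4+160,338/4+170)))"
```

```text
(array([0.56671577, 0.24105289, 0.17271592]), np.float64(0.004774153688447463))
(array([0.63629883, 0.24754928, 0.00350791]), np.float64(0.0002935681715423648))
```

>>> play_rows:
  steps:
    - [[6,0.4,1],[0,-0.8,0],1]
    - [[6,0.4,0.7],[0,-0.8,0],1]
    - [[6,0.4,0.3],[0,-0.8,0],1]
    - [[6,0.4,0],[0,-0.8,0],1]
    - [[6,0.4,-0.3],[0,-0.8,0],1]
    - [[6,0.4,-0.7],[0,-0.8,0],1]
    - [[5,0.3,-1],[0,0,0],1]
    - [[0,0,0],[0,0,0],1]

```text
time: 24.23
tcp_pos: [0.6244, 0.2401, 0.1166]
tool_rot: [0.015, 0.94, 0.031, -0.34]
contact_force: [-3.0, 0.4, -0.4]
gripper_width: 0.0421
gripper_force: 45.4
```

```bash
python3 -c "
from h import *
st();im=snap('side','d9.png');im2=snap('scene','s9.png');a=cv2.resize(im[170:290,160:260,::-1],None,fx=4,fy=4,interpolation=2);b=cv2.resize(im2[110:230,260:360,::-1],None,fx=4,fy=4,interpolation=2);cv2.imwrite('pics/d9c.png',np.hstack([a,b]))
for F in (.636,):
  for p in ([.63,.243,.172],[.62,.243,.172],[.61,.243,.172]): print(p,proj('scene',p).round(1),proj('side',p).round(1))
for n in('scene','side'): print(n,[(np.round(r['uv'],1),round(r['score'],2),onz(n,r['uv'],.086)[:2].round(3)) for r in env.tip_of('leg_a',n)])
"
```

```text
t 24.23 tcp [624.4 240.1 116.6] zaxis [-0.639 -0.049 -0.768] closeyaw -86.0 j [-0.55  1.08  0.5   0.97 -0.5   1.88 -1.62] w 0.0421 gf 45.4 F [-3.   0.4 -0.4]
[0.63, 0.243, 0.172] [315.6 166.1] [197.8 219.4]
[0.62, 0.243, 0.172] [313.3 164.7] [200.8 219.8]
[0.61, 0.243, 0.172] [310.9 163.3] [203.7 220.1]
scene [(array([224.9, 240.2]), 0.77, array([ 0.539, -0.144])), (array([303.3, 198.7]), 0.7, array([0.649, 0.155])), (array([314.4, 174.1]), 0.68, array([0.619, 0.268])), (array([244.8, 189.3]), 0.55, array([0.462, 0.056]))]
side [(array([199.7, 232.8]), 0.79, array([0.637, 0.221])), (array([266. , 229.7]), 0.65, array([0.414, 0.166])), (array([304.3, 286.8]), 0.62, array([0.258, 0.39 ])), (array([255.2, 189.6]), 0.59, array([ 0.489, -0.041])), (array([206.3, 214.7]), 0.52, array([0.638, 0.128]))]
```

>>> play_rows:
  steps:
    - [[0,0,-2],[0,0,0],1]
    - [[0,0,-2],[0,0,0],1]
    - [[0,0,0],[0,0,0],1]
    - [[0,0,0],[0,0,0],1]
    - [[0,0,0],[0,0,0],1]
    - [[0,0,0],[0,0,0],1]
    - [[0,0,0],[0,0,0],1]
    - [[0,0,0],[0,0,0],1]

```text
time: 25.1
tcp_pos: [0.6238, 0.2402, 0.1129]
tool_rot: [0.015, 0.94, 0.031, -0.34]
contact_force: [-1.9, 0.1, -2.9]
gripper_width: 0.0419
gripper_force: 45.6
```

View pics/d9c.png

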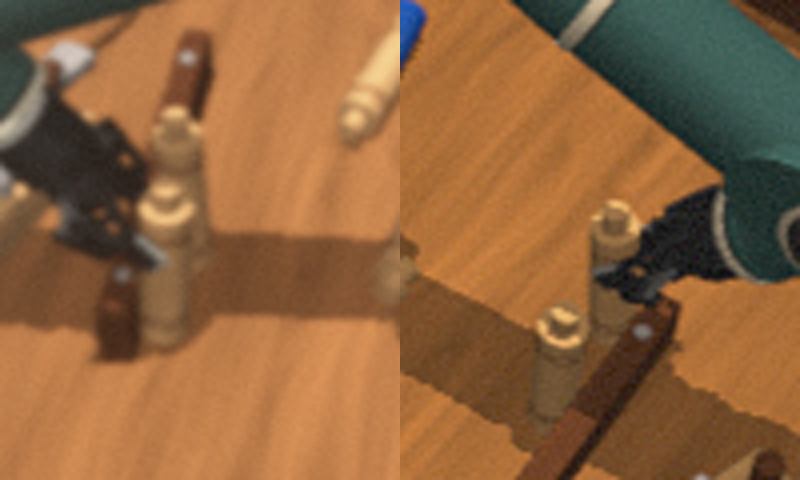

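>>> play_rows:
  steps:
    - [[0,0,-2],[0,0,0],1]
    - [[1,0,-2],[0,0,0],1]
    - [[1,0,-1],[0,0,0],1]
    - [[0,0,0],[0,0,0],1]
    - [[0,0,0],[0,0,0],1]
    - [[0,0,0],[0,0,0],1]
    - [[0,0,0],[0,0,0],1]
    - [[0,0,0],[0,0,0],1]

```text
time: 25.77
tcp_pos: [0.6258, 0.2402, 0.1079]
tool_rot: [0.015, 0.94, 0.031, -0.34]
contact_force: [-1.8, 0.4, -3.5]
gripper_width: 0.0421
gripper_force: 45.3
```

```bash
python3 -c "
from h import *
st()"
```

```text
t 25.77 tcp [625.8 240.2 107.9] zaxis [-0.639 -0.049 -0.768] closeyaw -86.0 j [-0.55  1.09  0.5   0.97 -0.5   1.87 -1.61] w 0.0421 gf 45.3 F [-1.8  0.4 -3.5]
```

>>> play_rows:
  steps:
    - [[0,0,0],[0,0,0],0.7]
    - [[0,0,0],[0,0,0],0.5]
    - [[0,0,0],[0,0,0],0.4]
    - [[0,0,0],[0,0,0],0.2]
    - [[0,0,0],[0,0,0],0]
    - [[0,0,0],[0,0,0],0]
    - [[4,0,6],[0,0,0],0]
    - [[6,0,9],[0,0,0],0]

```text
time: 26.43
tcp_pos: [0.6356, 0.2403, 0.123]
tool_rot: [0.015, 0.939, 0.031, -0.341]
contact_force: [0.6, 0.5, 0.7]
gripper_width: 0.0853
gripper_force: 0.0
```

>>> play_rows:
  steps:
    - [[6,0,10],[0,-1,0],0]
    - [[6,0,10],[0,-1,0],0]
    - [[6,0,15],[0,-2,0],0]
    - [[0,0,20],[0,-4,0],0]
    - [[-10,0,25],[0,-6,0],0]
    - [[-15,0,20],[0,-6,0],0]
    - [[-15,-5,10],[0,-6,0],0]
    - [[-20,-12,0],[0,-5,0],0]

```text
time: 27.1
tcp_pos: [0.5948, 0.2245, 0.2372]
tool_rot: [0.021, 0.997, 0.027, -0.071]
contact_force: [1.6, 1.0, 1.3]
gripper_width: 0.0855
gripper_force: 0.0
```

```bash
cat >> h.py <<'E'
def legs():
    for n in('scene','side'):
        snap(n,n+'x.png'); print(n,[(np.round(r['uv'],1).tolist(),round(r['score'],2),onz(n,r['uv'],.022)[:2].round(3).tolist(),onz(n,r['uv'],.086)[:2].round(3).tolist()) for r in env.tip_of('leg_a',n)])
E
python3 -c "
from h import *
st();legs()"
```

```text
t 27.1 tcp [594.8 224.5 237.2] zaxis [-0.141 -0.045 -0.989] closeyaw -86.7 j [-0.83  0.59  0.65  1.47 -0.35  1.35 -1.65] w 0.0855 gf 0.0 F [1.6 1.  1.3]
scene [([311.9, 180.0], 0.89, [0.606, 0.281], [0.626, 0.24]), ([224.2, 240.2], 0.86, [0.513, -0.122], [0.537, -0.146]), ([301.6, 200.5], 0.85, [0.629, 0.181], [0.648, 0.145]), ([241.5, 186.7], 0.66, [0.417, 0.09], [0.445, 0.058]), ([255.0, 127.8], 0.58, [0.276, 0.348], [0.31, 0.305])]
side [([204.0, 216.3], 0.83, [0.667, 0.073], [0.644, 0.138]), ([200.0, 236.7], 0.78, [0.653, 0.18], [0.631, 0.239]), ([304.4, 288.5], 0.69, [0.258, 0.346], [0.257, 0.397]), ([265.9, 228.9], 0.68, [0.424, 0.099], [0.415, 0.163]), ([255.5, 188.5], 0.66, [0.503, -0.122], [0.489, -0.047]), ([237.7, 350.9], 0.19, [0.425, 0.602], [0.415, 0.638])]
```

```bash
python3 -c "
from h import *
for u,v in ((267,155),(317,157),(312,188),(263,183)): print(onz('scene',(u/2.2+110,v/2.2+90),.025)[:2].round(3))
"
```

```text
[0.31  0.158]
[0.381 0.21 ]
[0.416 0.153]
[0.343 0.108]
```

>>> play_rows:
  steps:
    - [[-20,-11,-5],[-0.6,-4,6.5],0]
    - [[-20,-11,-5],[-0.6,-4,6.5],0]
    - [[-20,-11,-5],[-0.6,0,6.5],0]
    - [[-20,-11,-5],[-0.6,0,6.5],0]
    - [[-20,-11,-5],[0,0,6.5],0]
    - [[-20,-11,-10],[0,0,6.5],0]
    - [[-20,-11,-10],[0,0,6.5],0]
    - [[-20,-11,-10],[0,0,6.5],0]

```text
time: 27.97
tcp_pos: [0.4349, 0.1354, 0.1786]
tool_rot: [0.054, 0.889, 0.455, 0.007]
contact_force: [0.2, -0.0, -0.2]
gripper_width: 0.0855
gripper_force: 0.0
```

>>> play_rows:
  steps:
    - [[0,0,-10],[0,0,6.5],0]
    - [[0,0,-10],[0,0,6.5],0]
    - [[0,0,-10],[0,0,6.5],0]
    - [[0,0,-10],[0,0,6],0]
    - [[0,0,-10],[0,0,0],0]
    - [[0,0,0],[0,0,0],0]
    - [[0,0,0],[0,0,0],0]
    - [[0,0,0],[0,0,0],0]

```text
time: 28.63
tcp_pos: [0.4351, 0.1355, 0.1288]
tool_rot: [0.051, 0.769, 0.637, 0.018]
contact_force: [1.1, -0.3, -0.1]
gripper_width: 0.0856
gripper_force: 0.0
```

```bash
python3 -c "
from h import *
st();wl();wl('offcut');st()"
```

```text
t 28.63 tcp [435.1 135.5 128.8] zaxis [ 0.093 -0.055 -0.994] closeyaw -10.6 j [-0.87  0.25  0.49  2.18 -0.05  0.68 -0.54] w 0.0856 gf 0.0 F [ 1.1 -0.3 -0.1]
[477. 161.] 0.97 [0.709 0.107]
[334. 348.] 0.83 [ 0.51  -0.124]
[251. 229.] 0.77 [0.436 0.092]
[25. 15.] 0.7 [0.272 0.344]
[474.  40.] 0.59 [0.709 0.246]
[162. 177.] 0.84 [0.369 0.159]
t 28.83 tcp [434.3 135.5 128.5] zaxis [ 0.093 -0.055 -0.994] closeyaw -10.5 j [-0.87  0.25  0.49  2.18 -0.05  0.68 -0.54] w 0.0854 gf 0.0 F [ 0.3  0.1 -0.2]
```

>>> play_rows:
  steps:
    - [[1,-6,-5],[1.6,2.7,0.5],0.2]
    - [[2,-6,-10],[1.5,2.6,0.5],0.2]
    - [[2,-6,-17],[0,0,0],0.2]
    - [[0,-5,-17],[0,0,0],0.2]
    - [[0,0,-17],[0,0,0],0.2]
    - [[0,0,0],[0,0,0],0.2]
    - [[0,0,0],[0,0,0],0.2]
    - [[0,0,0],[0,0,0],0.2]

```text
time: 29.5
tcp_pos: [0.4394, 0.1126, 0.0628]
tool_rot: [0.0, 0.764, 0.645, 0.0]
contact_force: [0.1, -0.3, -0.3]
gripper_width: 0.0681
gripper_force: 0.0
```

```bash
python3 -c "
from h import *
st();wl()"
```

```text
t 29.5 tcp [439.4 112.6  62.8] zaxis [ 0.001 -0.    -1.   ] closeyaw -9.6 j [-0.67  0.4   0.41  2.17 -0.27  0.62 -0.24] w 0.0681 gf 0.0 F [ 0.1 -0.3 -0.3]
[251. 249.] 0.73 [0.434 0.091]
```

>>> play_rows:
  steps:
    - [[0,0,-15],[0,0,0],0.2]
    - [[0,0,-15],[0,0,0],0.2]
    - [[0,0,-14],[0,0,0],0.2]
    - [[0,0,-8],[0,0,0],0.2]
    - [[0,0,0],[0,0,0],0.5]
    - [[0,0,0],[0,0,0],0.7]
    - [[0,0,0],[0,0,0],1]
    - [[0,0,0],[0,0,0],1]
  grip_force: 35

```text
time: 30.27
tcp_pos: [0.4394, 0.1125, 0.0108]
tool_rot: [0.0, 0.764, 0.645, 0.0]
contact_force: [0.2, -0.5, -1.7]
gripper_width: 0.0429
gripper_force: 35.6
```

>>> play_rows:
  steps:
    - [[0,0,0],[0,0,0],1]
    - [[0,0,0],[0,0,0],1]
    - [[0,0,10],[0,0,0],1]
    - [[0,0,15],[0,0,0],1]
    - [[0,0,15],[0,0,0],1]
    - [[8,0,10],[0,0,0],1]
    - [[12,0,0],[0,0,0],1]
    - [[12,0,0],[0,0,0],1]

```text
time: 30.93
tcp_pos: [0.4716, 0.1127, 0.0615]
tool_rot: [0.0, 0.764, 0.645, 0.001]
contact_force: [0.3, 0.9, -2.0]
gripper_width: 0.0431
gripper_force: 36.0
```

>>> play_rows:
  steps:
    - [[12,-2,0],[0,0,4],1]
    - [[8,-6,0],[0,0,6],1]
    - [[6,-6,0],[0,0,6],1]
    - [[6,-6,0],[0,0,6],1]
    - [[6,-6,0],[0,0,6],1]
    - [[6,-6,0],[0,0,6],1]
    - [[6,-6,0],[0,0,6],1]
    - [[6,-6,0],[0,0,6],1]

```text
time: 31.6
tcp_pos: [0.5272, 0.0678, 0.0608]
tool_rot: [0.001, 0.449, 0.894, -0.0]
contact_force: [0.3, 0.4, -1.1]
gripper_width: 0.043
gripper_force: 36.0
```

>>> play_rows:
  steps:
    - [[6,-5,0],[0,0,6],1]
    - [[6,-5,0],[0,0,6],1]
    - [[6,-5,0],[0,0,6],1]
    - [[6,-5,0],[0,0,6],1]
    - [[4,-5,0],[0,0,6],1]
    - [[3,-5,0],[0,0,6],1]
    - [[2,-3,0],[0,0,6],1]
    - [[0,0,0],[0,0,6],1]

```text
time: 32.27
tcp_pos: [0.5603, 0.0341, 0.0608]
tool_rot: [0.001, 0.047, 0.999, -0.001]
contact_force: [-1.0, 0.7, -1.1]
gripper_width: 0.0425
gripper_force: 36.0
```

```bash
python3 -c "
from h import *
st();wl();legs();st()"
```

```text
t 32.27 tcp [560.3  34.1  60.8] zaxis [ 0.001 -0.001 -1.   ] closeyaw 84.6 j [-0.11  0.53 -0.01  1.9   0.01  0.71  1.36] w 0.0425 gf 36.0 F [-1.   0.7 -1.1]
[252. 295.] 0.83 [0.625 0.027]
[ 46. 171.] 0.68 [ 0.509 -0.12 ]
scene [([269.1, 214.5], 0.85, [0.572, 0.059], [0.594, 0.028]), ([313.4, 181.6], 0.79, [0.615, 0.278], [0.635, 0.238]), ([253.6, 127.6], 0.63, [0.271, 0.345], [0.305, 0.302]), ([225.3, 239.1], 0.6, [0.513, -0.117], [0.537, -0.14])]
side [([205.0, 215.9], 0.92, [0.664, 0.07], [0.641, 0.135]), ([255.9, 190.2], 0.89, [0.5, -0.112], [0.486, -0.038]), ([230.3, 205.4], 0.66, [0.582, -0.005], [0.564, 0.064]), ([237.9, 347.7], 0.61, [0.426, 0.592], [0.416, 0.629]), ([305.7, 290.0], 0.56, [0.253, 0.352], [0.253, 0.401])]
t 32.57 tcp [559.9  35.4  60.3] zaxis [ 0.001 -0.    -1.   ] closeyaw 84.2 j [-0.11  0.53 -0.    1.9   0.    0.71  1.35] w 0.0429 gf 36.0 F [ 0.5  0.9 -1.9]
```

>>> play_rows:
  steps:
    - [[0,0,0],[0,0,5],1]
    - [[0,0,-10],[0,0,4.5],1]
    - [[0,0,-12],[0,0,0],1]
    - [[0,0,-12],[0,0,0],1]
    - [[0,0,-10],[0,0,0],1]
    - [[0,0,-5],[0,0,0],1]
    - [[4,0,0],[0,0,0],1]
    - [[0,0,0],[0,0,0],1]

```text
time: 33.23
tcp_pos: [0.5633, 0.0351, 0.01]
tool_rot: [-0.001, -0.033, 0.999, -0.0]
contact_force: [-3.7, -0.4, -0.5]
gripper_width: 0.043
gripper_force: 37.1
```

```bash
python3 -c "
from h import *
st();wl();legs()"; python3 arc.py .108 0 50
```

```text
t 33.23 tcp [563.3  35.1  10. ] zaxis [-0.002 -0.    -1.   ] closeyaw 93.8 j [-0.08  0.61 -0.04  1.9   0.04  0.63  1.48] w 0.043 gf 37.1 F [-3.7 -0.4 -0.5]
[  0. 147.] 0.78 [ 0.508 -0.12 ]
[252. 296.] 0.75 [0.588 0.036]
scene [([227.2, 239.2], 0.79, [0.519, -0.113], [0.543, -0.136]), ([301.0, 200.5], 0.76, [0.627, 0.18], [0.647, 0.144]), ([312.0, 181.3], 0.68, [0.61, 0.276], [0.63, 0.236]), ([254.1, 125.1], 0.61, [0.264, 0.357], [0.299, 0.314]), ([269.1, 221.0], 0.54, [0.589, 0.037], [0.61, 0.007])]
side [([302.9, 289.3], 0.86, [0.262, 0.35], [0.261, 0.4]), ([199.6, 235.7], 0.84, [0.656, 0.175], [0.634, 0.235]), ([204.0, 219.4], 0.82, [0.663, 0.09], [0.64, 0.154]), ([259.5, 189.7], 0.81, [0.486, -0.118], [0.473, -0.043]), ([229.2, 216.1], 0.65, [0.573, 0.056], [0.555, 0.121]), ([201.1, 221.4], 0.21, [0.671, 0.102], [0.648, 0.165])]
5 [-3.1  9.4] [-3.  9.] | 10 [-2.3  9.3] [-5. 19.] | 15 [-1.4  9.1] [-7. 28.] | 20 [-0.6  8.9] [-7. 37.] | 25 [0.3 8.6] [-7. 45.] | 30 [1.2 8.2] [-6. 54.] | 35 [2.1 7.8] [-4. 61.] | 40 [2.9 7.3] [-1. 69.] | 45 [3.7 6.8] [ 3. 75.] | 50 [4.5 6.2] [ 7. 82.] | 55 [6.3 4.2] [14. 86.] | 60 [6.9 3.4] [21. 89.] | 65 [7.5 2.6] [28. 92.] | 70 [8.  1.8] [36. 94.] | 75 [8.4 1. ] [44. 95.] | 80 [8.8 0.2] [53. 95.] | 85 [ 9.1 -0.7] [62. 94.] | 90 [ 9.3 -1.5] [72. 93.] |
```

>>> play_rows:
  steps:
    - [[-3.5,0,9.4],[-0.35,5,0],1]
    - [[-2.5,0,9.3],[-0.35,5,0],1]
    - [[-1.5,0,9.1],[-0.35,5,0],1]
    - [[-0.5,0,8.9],[-0.35,5,0],1]
    - [[0.3,0,8.6],[-0.35,5,0],1]
    - [[1.2,0,8.2],[-0.35,5,0],1]
    - [[2,0.2,7.8],[-0.35,5,0],1]
    - [[3,0.3,7.3],[-0.35,5,0],1]
  grip_force: 25

```text
time: 34.2
tcp_pos: [0.5632, 0.036, 0.0805]
tool_rot: [-0.343, -0.032, 0.939, -0.012]
contact_force: [-0.1, -0.5, -0.5]
gripper_width: 0.043
gripper_force: 37.2
```

>>> play_rows:
  steps:
    - [[3.7,0.3,6.8],[-0.35,5,0],1]
    - [[4.5,0.4,6.2],[-0.35,5,0],1]
    - [[6.3,0.5,4.2],[0,0,0],1]
    - [[6.9,0.5,3.4],[0,0,0],1]
    - [[7.5,0.6,2.6],[0,0,0],1]
    - [[8,0.6,1.8],[0,0,0],1]
    - [[0,0,0],[0,0,0],1]
    - [[0,0,0],[0,0,0],1]

```text
time: 34.87
tcp_pos: [0.5995, 0.0388, 0.1044]
tool_rot: [-0.422, -0.031, 0.906, -0.015]
contact_force: [-1.4, 0.5, -2.1]
gripper_width: 0.043
gripper_force: 36.4
```

```bash
python3 -c "
from h import *
st();legs()"
```

```text
t 34.87 tcp [599.5  38.8 104.4] zaxis [-0.763 -0.053 -0.644] closeyaw 93.9 j [-0.09  1.04 -0.03  1.07 -0.01  1.9   1.52] w 0.043 gf 36.4 F [-1.4  0.5 -2.1]
scene [([224.1, 239.7], 0.79, [0.512, -0.121], [0.536, -0.144]), ([277.0, 210.6], 0.72, [0.585, 0.09], [0.606, 0.058])]
side [([197.8, 237.3], 0.96, [0.66, 0.184], [0.638, 0.243]), ([304.1, 289.7], 0.93, [0.258, 0.351], [0.258, 0.401]), ([256.6, 190.4], 0.91, [0.497, -0.111], [0.483, -0.037]), ([220.8, 198.3], 0.84, [0.628, -0.039], [0.608, 0.032]), ([203.6, 219.0], 0.77, [0.665, 0.088], [0.642, 0.152]), ([297.7, 195.3], 0.32, [0.33, -0.11], [0.325, -0.035])]
```

>>> play_rows:
  steps:
    - [[6,0.4,0.7],[0,-0.8,0],1]
    - [[6,0.4,0.3],[0,-0.8,0],1]
    - [[6,0.4,0],[0,-0.8,0],1]
    - [[6,0.4,-0.3],[0,-0.8,0],1]
    - [[6,0.4,-0.6],[0,-0.8,0],1]
    - [[5,0.4,-1],[0,-0.8,0],1]
    - [[4,0.3,-2],[0,0,0],1]
    - [[0,0,-2],[0,0,0],1]

```text
time: 35.73
tcp_pos: [0.6389, 0.0415, 0.0994]
tool_rot: [-0.384, -0.03, 0.923, -0.016]
contact_force: [-2.1, -0.3, -0.7]
gripper_width: 0.0429
gripper_force: 33.4
```

```bash
python3 -c "
from h import *
st();legs()"
```

```text
t 35.73 tcp [638.9  41.5  99.4] zaxis [-0.708 -0.053 -0.704] closeyaw 93.9 j [-0.09  1.07 -0.02  0.97 -0.01  1.89  1.52] w 0.0429 gf 33.4 F [-2.1 -0.3 -0.7]
scene [([225.2, 239.7], 0.81, [0.515, -0.119], [0.539, -0.142]), ([204.0, 315.5], 0.74, [0.638, -0.367], [0.657, -0.381]), ([283.2, 218.4], 0.69, [0.622, 0.078], [0.641, 0.046]), ([300.6, 200.8], 0.62, [0.627, 0.178], [0.646, 0.142]), ([161.4, 326.7], 0.61, [0.557, -0.479], [0.58, -0.487])]
side [([257.8, 188.6], 0.88, [0.494, -0.123], [0.481, -0.048]), ([199.2, 236.1], 0.77, [0.657, 0.178], [0.635, 0.237]), ([304.0, 286.9], 0.71, [0.26, 0.34], [0.259, 0.391]), ([203.4, 217.6], 0.69, [0.667, 0.081], [0.645, 0.145]), ([211.1, 201.0], 0.58, [0.662, -0.017], [0.64, 0.053])]
```

>>> play_rows:
  steps:
    - [[3,0,-1],[0,0,0],1]
    - [[0,0,0],[0,0,0],1]
    - [[0,0,0],[0,0,0],0.7]
    - [[0,0,0],[0,0,0],0.5]
    - [[0,0,0],[0,0,0],0.4]
    - [[0,0,0],[0,0,0],0.2]
    - [[0,0,0],[0,0,0],0]
    - [[0,0,0],[0,0,0],0]

```text
time: 36.6
tcp_pos: [0.6415, 0.0414, 0.0988]
tool_rot: [-0.384, -0.03, 0.923, -0.016]
contact_force: [0.7, 0.1, 0.3]
gripper_width: 0.0843
gripper_force: 0.0
```

>>> play_rows:
  steps:
    - [[6,0,8],[0,0,0],0]
    - [[7,0,10],[0,0,0],0]
    - [[7,0,10],[0,-1,0],0]
    - [[6,0,12],[0,-1,0],0]
    - [[6,0,15],[0,-2,0],0]
    - [[0,0,20],[0,-4,0],0]
    - [[-10,0,25],[0,-6,0],0]
    - [[-15,0,20],[0,-6,0],0]

```text
time: 37.27
tcp_pos: [0.6508, 0.0414, 0.2181]
tool_rot: [-0.22, -0.027, 0.975, -0.021]
contact_force: [2.2, 1.5, 0.9]
gripper_width: 0.0851
gripper_force: 0.0
```

>>> play_rows:
  steps:
    - [[-20,-10,0],[0,-6,0],0]
    - [[-20,-15,0],[0,-6,0],0]
    - [[-20,-15,0],[0,-6,0],0]
    - [[-15,-15,0],[0,-5,0],0]
    - [[-10,-15,0],[0,0,-5],0]
    - [[-10,-15,0],[0,0,-5],0]
    - [[-10,-10,0],[0,0,-5],0]
    - [[0,0,0],[0,0,-5],0]

```text
time: 37.93
tcp_pos: [0.5484, -0.0536, 0.2183]
tool_rot: [-0.039, 0.155, 0.987, -0.019]
contact_force: [-0.2, -0.8, 0.6]
gripper_width: 0.0853
gripper_force: 0.0
```

```bash
python3 -c "
from h import *
st();legs();wl()"
```

```text
t 37.93 tcp [548.4 -53.6 218.3] zaxis [-0.083 -0.026 -0.996] closeyaw 72.2 j [-0.03  0.34  0.07  1.76  0.01  1.12  1.29] w 0.0853 gf 0.0 F [-0.2 -0.8  0.6]
scene [([312.3, 180.1], 0.89, [0.608, 0.281], [0.628, 0.241]), ([224.2, 236.6], 0.84, [0.504, -0.112], [0.528, -0.135]), ([294.1, 209.7], 0.71, [0.631, 0.132], [0.65, 0.098]), ([284.3, 222.0], 0.64, [0.634, 0.068], [0.653, 0.037]), ([253.6, 126.6], 0.6, [0.268, 0.349], [0.302, 0.306])]
side [([200.2, 236.4], 0.89, [0.653, 0.178], [0.631, 0.238]), ([254.6, 190.7], 0.83, [0.504, -0.108], [0.49, -0.034]), ([205.0, 211.4], 0.76, [0.67, 0.046], [0.648, 0.112]), ([304.0, 288.1], 0.72, [0.259, 0.345], [0.258, 0.395]), ([212.6, 202.7], 0.51, [0.654, -0.008], [0.632, 0.061]), ([280.5, 245.2], 0.39, [0.36, 0.171], [0.354, 0.231])]
[369. 256.] 0.95 [0.695 0.057]
[195. 159.] 0.92 [ 0.507 -0.121]
[507. 190.] 0.83 [0.671 0.304]
[422. 226.] 0.59 [0.676 0.139]
```

```bash
python3 -c "
import cv2,numpy as np
a=cv2.imread('pics/scenex.png')[150:250,245:345];b=cv2.imread('pics/sidex.png')[170:270,170:270]
g=lambda x:cv2.resize(x,None,fx=4,fy=4,interpolation=2)
cv2.imwrite('pics/m10.png',np.hstack([g(a),g(b)]))"
```

```text
(no output)
```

View pics/m10.png

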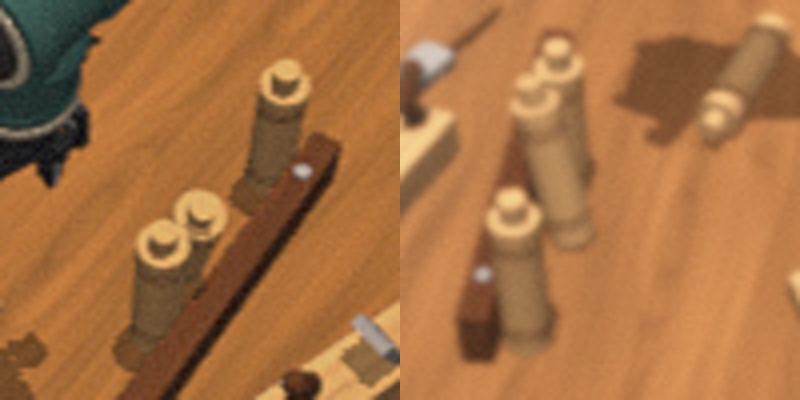

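```bash
python3 -c "
from h import *
print('L3top',tri((295.7,202.5),(203.5,192.5)));print('L2top',tri((285.7,210),(209.4,183.2)))
print('L4top',tri((285/4+245,75/4+150),((513-400)/4+170,198/4+170)))
print('L3foot',onz('side',((571-400)/4+170,238/4+170),0),'L4foot',onz('side',((527-400)/4+170,345/4+170),0),onz('scene',(262/4+245,195/4+150),0))
print('L2foot',onz('scene',(143/4+245,350/4+150),0))"
```

```text
L3top (array([0.65616654, 0.08751339, 0.15403352]), np.float64(0.003810892871094611))
L2top (array([0.64778286, 0.03964853, 0.15934882]), np.float64(0.006574832204192275))
L4top (array([0.63343898, 0.23818834, 0.16578397]), np.float64(0.005724455256518731))
L3foot [0.6235924  0.11510267 0.        ] L4foot [0.62899177 0.25139868 0.        ] [0.64408355 0.2208118  0.        ]
L2foot [0.65512362 0.02023109 0.        ]
```

>>> play_rows:
  steps:
    - [[-5,-5,-10],[0.8,-2.4,-5],0]
    - [[-5,-5,-15],[0.7,-2.4,-5],0]
    - [[-5,-5,-15],[0,0,-6.5],0]
    - [[-5,-5,-15],[0,0,-6.5],0]
    - [[-5,-5,-15],[0,0,-6.5],0]
    - [[-5,-5,-15],[0,0,-6.5],0]
    - [[-5,-5,-15],[0,0,-6.5],0]
    - [[0,0,-10],[0,0,-6.5],0]

```text
time: 38.9
tcp_pos: [0.5136, -0.0867, 0.1051]
tool_rot: [-0.002, 0.55, 0.835, 0.004]
contact_force: [0.8, -0.6, 0.3]
gripper_width: 0.0852
gripper_force: 0.0
```

>>> play_rows:
  steps:
    - [[0,0,-10],[0,0,-6.5],0]
    - [[0,0,-10],[0,0,-6.5],0]
    - [[0,0,-10],[0,0,-6.5],0]
    - [[0,0,0],[0,0,-6.5],0]
    - [[0,0,0],[0,0,-6.5],0]
    - [[0,0,0],[0,0,-2],0]
    - [[0,0,0],[0,0,0],0]
    - [[0,0,0],[0,0,0],0]

```text
time: 39.57
tcp_pos: [0.5148, -0.0856, 0.0763]
tool_rot: [-0.0, 0.77, 0.638, 0.005]
contact_force: [-0.4, 0.4, 1.1]
gripper_width: 0.0853
gripper_force: 0.0
```

```bash
python3 -c "
from h import *
st();legs();wl();
a=cv2.imread('pics/scenex.png')[150:250,245:345];b=cv2.imread('pics/sidex.png')[170:270,170:270]
g=lambda x:cv2.resize(x,None,fx=4,fy=4,interpolation=2)
cv2.imwrite('pics/m11.png',np.hstack([g(a),g(b)]))"
```

```text
t 39.57 tcp [514.8 -85.6  76.3] zaxis [ 0.008  0.006 -1.   ] closeyaw -10.7 j [-0.17  0.46  0.35  2.   -0.25  0.71  0.14] w 0.0853 gf 0.0 F [-0.4  0.4  1.1]
scene [([253.5, 126.3], 0.85, [0.266, 0.35], [0.301, 0.307]), ([224.2, 242.5], 0.76, [0.519, -0.129], [0.543, -0.152]), ([293.2, 202.1], 0.68, [0.609, 0.156], [0.629, 0.121]), ([314.5, 180.2], 0.66, [0.614, 0.286], [0.634, 0.246]), ([285.2, 220.0], 0.58, [0.631, 0.077], [0.65, 0.045])]
side [([210.5, 211.6], 0.92, [0.649, 0.043], [0.627, 0.11]), ([200.9, 235.8], 0.77, [0.651, 0.175], [0.629, 0.234]), ([279.3, 244.6], 0.74, [0.365, 0.169], [0.358, 0.228]), ([213.1, 202.7], 0.64, [0.652, -0.008], [0.63, 0.061]), ([304.5, 286.0], 0.56, [0.259, 0.336], [0.258, 0.387]), ([255.9, 188.9], 0.51, [0.501, -0.12], [0.487, -0.045])]
[254. 252.] 0.57 [ 0.51  -0.118]
[376. 373.] 0.31 [ 0.616 -0.314]
```

>>> play_rows:
  steps:
    - [[0,0,-15],[0,0,0],0]
    - [[0,0,-18],[0,0,0],0]
    - [[0,0,-18],[0,0,0],0]
    - [[0,0,-14],[0,0,0],0]
    - [[0,0,0],[0,0,0],0]
    - [[0,0,0],[0,0,0],0.5]
    - [[0,0,0],[0,0,0],0.7]
    - [[0,0,0],[0,0,0],1]
  grip_force: 35

```text
time: 40.53
tcp_pos: [0.5151, -0.0861, 0.0123]
tool_rot: [0.0, 0.771, 0.636, 0.005]
contact_force: [0.2, -0.5, 0.1]
gripper_width: 0.0516
gripper_force: 0.0
```

>>> play_rows:
  steps:
    - [[0,0,0],[0,0,0],1]
    - [[0,0,0],[0,0,0],1]
    - [[0,0,0],[0,0,0],1]
    - [[0,0,10],[0,0,0],1]
    - [[0,0,15],[0,0,0],1]
    - [[2,1,0],[0,0,5],1]
    - [[2,1,0],[0,0,6],1]
    - [[2,1,0],[0,0,6],1]

```text
time: 41.2
tcp_pos: [0.5211, -0.0829, 0.0376]
tool_rot: [-0.0, 0.667, 0.745, 0.005]
contact_force: [-0.1, -0.9, -2.0]
gripper_width: 0.0426
gripper_force: 36.6
```

>>> play_rows:
  steps:
    - [[2,1,0],[0,0,6],1]
    - [[2,1,0],[0,0,6],1]
    - [[2,1,0],[0,0,6],1]
    - [[2,1,0],[0,0,6],1]
    - [[2,1,0],[0,0,6],1]
    - [[2,1,0],[0,0,6],1]
    - [[2,1,0],[0,0,6],1]
    - [[2,1,0],[0,0,6],1]

```text
time: 41.87
tcp_pos: [0.5368, -0.0752, 0.0373]
tool_rot: [-0.002, 0.306, 0.952, 0.004]
contact_force: [0.7, 0.2, -2.3]
gripper_width: 0.0426
gripper_force: 36.7
```

>>> play_rows:
  steps:
    - [[2,1,0],[0,0,6],1]
    - [[2,2,0],[0,0,6],1]
    - [[3,2,0],[0,0,6],1]
    - [[3,2,0],[0,0,6],1]
    - [[3,2,0],[0,0,6],1]
    - [[3,2,0],[0,0,6],1]
    - [[2,0,0],[0,0,4],1]
    - [[0,0,0],[0,0,0],1]

```text
time: 42.53
tcp_pos: [0.555, -0.0643, 0.0372]
tool_rot: [-0.004, -0.037, 0.999, 0.002]
contact_force: [-0.2, -0.3, -2.1]
gripper_width: 0.0428
gripper_force: 36.6
```

```bash
python3 -c "
from h import *
st();wl();legs()"
```

```text
t 42.53 tcp [555.  -64.3  37.2] zaxis [-0.007  0.005 -1.   ] closeyaw 94.3 j [ 0.18  0.57 -0.15  1.9   0.12  0.69  1.61] w 0.0428 gf 36.6 F [-0.2 -0.3 -2.1]
[255. 306.] 0.83 [ 0.61 -0.06]
scene [([254.2, 239.0], 0.87, [0.592, -0.053], [0.613, -0.079]), ([294.9, 204.3], 0.77, [0.62, 0.152], [0.639, 0.118]), ([281.2, 218.0], 0.74, [0.615, 0.075], [0.635, 0.043]), ([312.9, 181.6], 0.74, [0.613, 0.277], [0.633, 0.237]), ([253.5, 125.9], 0.7, [0.265, 0.352], [0.299, 0.309])]
side [([303.8, 289.0], 0.93, [0.26, 0.349], [0.259, 0.399]), ([208.2, 216.0], 0.76, [0.652, 0.069], [0.63, 0.134]), ([232.5, 191.1], 0.61, [0.592, -0.09], [0.573, -0.017]), ([197.8, 239.2], 0.58, [0.658, 0.193], [0.635, 0.252]), ([212.2, 203.3], 0.57, [0.655, -0.004], [0.633, 0.065])]
```

>>> play_rows:
  steps:
    - [[0,0,-8],[0,0,0],1]
    - [[0,0,-10],[0,0,0],1]
    - [[0,0,-8],[0,0,0],1]
    - [[2,0,0],[0,0,0],1]
    - [[2,0,0],[0,0,0],1]
    - [[2,0,0],[0,0,0],1]
    - [[0,0,0],[0,0,0],1]
    - [[0,0,0],[0,0,0],1]

```text
time: 43.5
tcp_pos: [0.5602, -0.064, 0.0098]
tool_rot: [-0.004, -0.035, 0.999, 0.003]
contact_force: [-1.3, -0.6, -2.2]
gripper_width: 0.0432
gripper_force: 39.4
```

```bash
python3 -c "
from h import *
st()"; python3 arc.py .119 0 50
```

```text
t 43.5 tcp [560.2 -64.    9.8] zaxis [-0.009  0.005 -1.   ] closeyaw 94.1 j [ 0.17  0.62 -0.14  1.89  0.12  0.64  1.6 ] w 0.0432 gf 39.4 F [-1.3 -0.6 -2.2]
5 [-3.1 10.4] [-3. 10.] | 10 [-2.2 10.3] [-5. 21.] | 15 [-1.2 10.1] [-6. 31.] | 20 [-0.3  9.8] [-7. 41.] | 25 [0.7 9.5] [-6. 50.] | 30 [1.6 9.1] [-4. 59.] | 35 [2.6 8.6] [-2. 68.] | 40 [3.5 8.1] [ 2. 76.] | 45 [4.4 7.5] [ 6. 83.] | 50 [5.3 6.8] [11. 90.] | 55 [7.1 4.8] [18. 95.] | 60 [7.7 4. ] [26. 99.] | 65 [8.3 3.1] [ 34. 102.] | 70 [8.9 2.2] [ 43. 104.] | 75 [9.3 1.3] [ 53. 105.] | 80 [9.7 0.4] [ 62. 106.] | 85 [10.  -0.5] [ 72. 105.] | 90 [10.3 -1.5] [ 83. 104.] |
```

>>> play_rows:
  steps:
    - [[-2.5,0,10.4],[-0.35,5,0],1]
    - [[-2,0,10.3],[-0.35,5,0],1]
    - [[-1,0,10],[-0.35,5,0],1]
    - [[-0.3,0,9.8],[-0.35,5,0],1]
    - [[0.7,0,9.5],[-0.35,5,0],1]
    - [[1.6,0,9],[-0.35,5,0],1]
    - [[2.6,0.2,8.6],[-0.35,5,0],1]
    - [[3.5,0.3,8],[-0.35,5,0],1]

```text
time: 44.17
tcp_pos: [0.5637, -0.0634, 0.0867]
tool_rot: [-0.348, -0.032, 0.937, -0.009]
contact_force: [-0.1, -0.6, -1.7]
gripper_width: 0.0427
gripper_force: 39.3
```

>>> play_rows:
  steps:
    - [[4.4,0.3,7.5],[-0.35,5,0],1]
    - [[5.3,0.4,6.8],[-0.35,5,0],1]
    - [[7,0.5,4.8],[0,0,0],1]
    - [[7.7,0.5,4],[0,0,0],1]
    - [[8.3,0.6,3],[0,0,0],1]
    - [[9,0.6,2.2],[0,0,0],1]
    - [[0,0,0],[0,0,0],1]
    - [[0,0,0],[0,0,0],1]

```text
time: 44.83
tcp_pos: [0.6047, -0.0605, 0.1135]
tool_rot: [-0.427, -0.031, 0.904, -0.012]
contact_force: [-1.2, 0.8, -2.6]
gripper_width: 0.0429
gripper_force: 37.3
```

```bash
python3 -c "
from h import *
st();legs()"
```

```text
t 44.83 tcp [604.7 -60.5 113.5] zaxis [-0.771 -0.048 -0.635] closeyaw 93.8 j [ 0.05  1.05 -0.07  1.04  0.11  1.94  1.62] w 0.0429 gf 37.3 F [-1.2  0.8 -2.6]
scene [([262.5, 238.1], 0.84, [0.613, -0.032], [0.633, -0.059]), ([312.6, 182.2], 0.72, [0.614, 0.274], [0.634, 0.234]), ([252.4, 127.4], 0.47, [0.266, 0.343], [0.301, 0.3])]
side [([304.2, 289.8], 0.81, [0.258, 0.352], [0.257, 0.402]), ([224.1, 181.3], 0.8, [0.64, -0.146], [0.619, -0.07]), ([201.1, 237.4], 0.79, [0.648, 0.183], [0.627, 0.242]), ([208.4, 214.4], 0.61, [0.653, 0.06], [0.631, 0.125]), ([213.4, 200.8], 0.58, [0.654, -0.02], [0.632, 0.05])]
```

>>> play_rows:
  steps:
    - [[6,0.4,0.8],[0,-0.8,0],1]
    - [[6,0.4,0.5],[0,-0.8,0],1]
    - [[6,0.4,0.2],[0,-0.8,0],1]
    - [[6,0.4,0],[0,-0.8,0],1]
    - [[6,0.4,-0.4],[0,-0.8,0],1]
    - [[6,0.4,-0.8],[0,-0.8,0],1]
    - [[4,0.3,-2],[0,0,0],1]
    - [[3,0.2,-2],[0,0,0],1]

```text
time: 45.7
tcp_pos: [0.6484, -0.0576, 0.1105]
tool_rot: [-0.388, -0.03, 0.921, -0.013]
contact_force: [-2.6, 0.2, -1.5]
gripper_width: 0.0425
gripper_force: 35.8
```

```bash
python3 -c "
from h import *
st();legs()"
```

```text
t 45.7 tcp [648.4 -57.6 110.5] zaxis [-0.715 -0.048 -0.698] closeyaw 93.8 j [ 0.04  1.08 -0.07  0.92  0.11  1.93  1.62] w 0.0425 gf 35.8 F [-2.6  0.2 -1.5]
scene [([314.5, 182.3], 0.8, [0.62, 0.278], [0.64, 0.238]), ([254.8, 127.6], 0.72, [0.275, 0.348], [0.309, 0.305]), ([267.8, 240.2], 0.69, [0.632, -0.027], [0.651, -0.054]), ([284.3, 220.3], 0.38, [0.63, 0.074], [0.649, 0.042])]
side [([198.9, 236.9], 0.9, [0.657, 0.182], [0.635, 0.241]), ([304.3, 288.6], 0.79, [0.258, 0.347], [0.257, 0.397]), ([211.5, 211.0], 0.7, [0.646, 0.039], [0.625, 0.106]), ([216.7, 180.9], 0.65, [0.671, -0.143], [0.648, -0.067])]
```

>>> play_rows:
  steps:
    - [[1,0,-1],[0,0,0],1]
    - [[0,0,0],[0,0,0],1]
    - [[0,0,0],[0,0,0],0.7]
    - [[0,0,0],[0,0,0],0.5]
    - [[0,0,0],[0,0,0],0.4]
    - [[0,0,0],[0,0,0],0.2]
    - [[0,0,0],[0,0,0],0]
    - [[0,0,0],[0,0,0],0]

```text
time: 46.57
tcp_pos: [0.649, -0.0577, 0.1097]
tool_rot: [-0.388, -0.03, 0.921, -0.013]
contact_force: [-0.2, -0.3, 0.4]
gripper_width: 0.0846
gripper_force: 0.0
```

>>> play_rows:
  steps:
    - [[6,0,8],[0,0,0],0]
    - [[7,0,10],[0,0,0],0]
    - [[7,0,10],[0,-1,0],0]
    - [[6,0,12],[0,-1,0],0]
    - [[6,0,15],[0,-2,0],0]
    - [[0,0,20],[0,-4,0],0]
    - [[-10,0,25],[0,-6,0],0]
    - [[-15,0,20],[0,-6,0],0]

```text
time: 47.23
tcp_pos: [0.6587, -0.0575, 0.2281]
tool_rot: [-0.226, -0.028, 0.974, -0.019]
contact_force: [2.8, -0.4, 0.9]
gripper_width: 0.0856
gripper_force: 0.0
```

>>> play_rows:
  steps:
    - [[-20,0,10],[0,-6,0],0]
    - [[-20,0,10],[0,-6,0],0]
    - [[-20,-5,10],[0,-6,0],0]
    - [[-20,-10,10],[0,-5,0],0]
    - [[-20,-15,10],[0,0,0],0]
    - [[-20,-15,10],[0,0,0],0]
    - [[-20,-15,10],[0,0,0],0]
    - [[0,0,0],[0,0,0],0]

```text
time: 47.9
tcp_pos: [0.5176, -0.1211, 0.2995]
tool_rot: [-0.033, -0.021, 0.999, -0.024]
contact_force: [-0.7, -0.4, 0.7]
gripper_width: 0.0853
gripper_force: 0.0
```

```bash
python3 -c "
from h import *
st();legs()
a=cv2.imread('pics/scenex.png')[155:335,170:340];b=cv2.imread('pics/sidex.png')[100:280,150:320]
g=lambda x:cv2.resize(x,None,fx=2.35,fy=2.35,interpolation=2)
cv2.imwrite('pics/m12.png',np.hstack([g(a),g(b)]))
for n in('scene','side'):
  for t in('hook_tip','tin','mat','hook'): print(n,t,[(np.round(r['uv'],1).tolist(),round(r['score'],2)) for r in env.tip_of(t,n)][:3])"
```

```text
t 47.9 tcp [ 517.6 -121.1  299.5] zaxis [-0.065 -0.05  -0.997] closeyaw 92.6 j [0.09 0.22 0.05 1.73 0.05 1.25 1.74] w 0.0853 gf 0.0 F [-0.7 -0.4  0.7]
scene [([269.4, 241.7], 0.92, [0.64, -0.028], [0.659, -0.055]), ([254.3, 128.1], 0.72, [0.275, 0.345], [0.309, 0.302]), ([294.2, 203.8], 0.63, [0.616, 0.153], [0.636, 0.118]), ([295.8, 232.4], 0.63, [0.691, 0.06], [0.707, 0.029]), ([313.4, 182.9], 0.62, [0.618, 0.273], [0.638, 0.233]), ([280.8, 220.7], 0.58, [0.621, 0.065], [0.64, 0.034]), ([206.0, 312.8], 0.38, [0.637, -0.357], [0.656, -0.37])]
side [([211.0, 215.6], 0.91, [0.642, 0.065], [0.62, 0.13]), ([199.8, 239.4], 0.9, [0.65, 0.193], [0.629, 0.252]), ([216.5, 185.1], 0.73, [0.665, -0.117], [0.643, -0.042]), ([211.2, 201.8], 0.61, [0.661, -0.012], [0.638, 0.057]), ([305.9, 286.9], 0.58, [0.254, 0.339], [0.253, 0.39])]
scene hook_tip [([177.3, 266.9], 0.68)]
scene tin [([189.0, 289.2], 0.59)]
scene mat [([174.3, 256.9], 0.85)]
scene hook [([205.4, 313.0], 0.71)]
side hook_tip [([295.4, 191.6], 0.45)]
side tin [([250.2, 141.2], 0.66), ([280.3, 246.3], 0.17)]
side mat [([284.6, 172.6], 0.79), ([280.8, 246.2], 0.57)]
side hook [([237.8, 157.8], 0.8), ([285.7, 173.7], 0.62)]
```

View pics/m12.png

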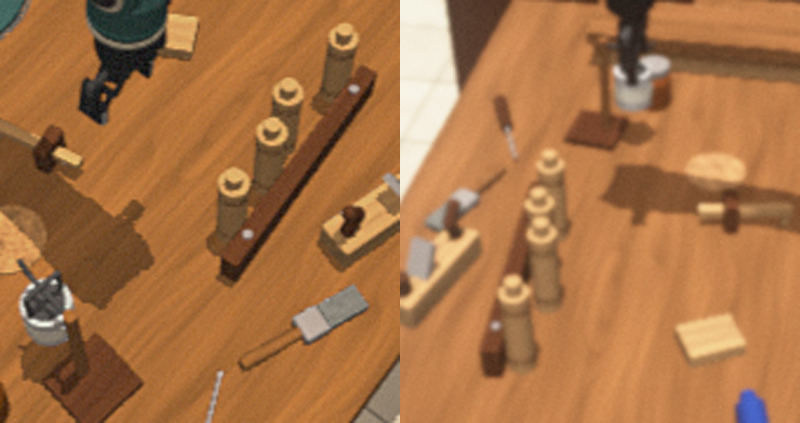

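All four legs stand along the stop (tops at left crop (343,40), (288,92), (271,132), (234,183)), and the tin still hangs on the hook. Next is the tin.

```bash
python3 -c "
from h import *
print('tin org',tri((188.8,289.4),(250.2,141.1)),'z.088',onz('scene',(188.8,289.4),.088),onz('side',(250.2,141.1),.088))
print('tip',onz('scene',(177.2,267),.218)); print('post',onz('scene',(206,313.5),0),onz('side',(237,158),0)); print('mat',onz('scene',(174.5,256.5),0),onz('side',(284.8,172),0))
for r in env.look_for('tin','scene'): print(r['uv'],r['score'],onz('scene',r['uv'],.13))
"
```

```text
tin org (array([ 0.56684318, -0.34978646,  0.09476906]), np.float64(0.0010488007015195683)) z.088 [ 0.56389779 -0.34839818  0.088     ] [ 0.56923596 -0.35925485  0.088     ]
tip [ 0.53605328 -0.34827472  0.218     ]
post [ 0.63230152 -0.35388718  0.        ] [ 0.62808383 -0.34457339  0.        ]
mat [ 0.41111656 -0.27096069  0.        ] [ 0.40301115 -0.27940788  0.        ]
[189.1, 284.9] 0.69 [ 0.56968961 -0.34665634  0.13      ]
```

>>> play_rows:
  steps:
    - [[0,-20,2],[1.4,-1.8,-1],0]
    - [[0,-25,2],[1.4,-1.9,-1],0]
    - [[0,-25,2],[0,0,-1],0]
    - [[0,-25,2],[0,0,-1],0]
    - [[0,-25,2],[0,0,0],0]
    - [[0,-25,0],[0,0,0],0]
    - [[0,-25,0],[0,0,0],0]
    - [[0,-20,0],[0,0,0],0]

```text
time: 49.22
tcp_pos: [0.5194, -0.3097, 0.3057]
tool_rot: [-0.003, 0.012, 1.0, 0.001]
contact_force: [1.5, -0.4, 0.1]
gripper_width: 0.0854
gripper_force: 0.0
```

```bash
python3 -c "
from h import *
st();P=env.camera_params('wrist');im=snap('wrist','w13.png')
for t,z in(('hook_tip',.218),('tin',.088),('hook',0),('mat',0)): print(t,[(np.round(r['uv'],1).tolist(),round(r['score'],2),onz('wrist',r['uv'],z,P).round(3).tolist()) for r in env.tip_of(t,'wrist')][:3])
st()"
```

```text
t 49.22 tcp [ 519.4 -309.7  305.7] zaxis [-0.007  0.002 -1.   ] closeyaw 88.7 j [ 0.36  0.33  0.17  1.58 -0.05  1.25  2.08] w 0.0854 gf 0.0 F [ 1.5 -0.4  0.1]
hook_tip []
tin [([221.7, 204.2], 0.77, [0.576, -0.353, 0.088])]
hook []
mat [([275.1, 73.6], 0.76, [0.406, -0.275, 0.0])]
t 49.47 tcp [ 519.9 -307.2  305.6] zaxis [-0.007  0.003 -1.   ] closeyaw 88.7 j [ 0.35  0.33  0.16  1.58 -0.05  1.25  2.08] w 0.0856 gf 0.0 F [0.8 1.7 0.5]
```

>>> play_rows:
  steps:
    - [[8,-6,0],[0,0,0],0]
    - [[8,-6,0],[0,0,0],0]
    - [[8,-6,0],[0,0,0],0]
    - [[8,-6,0],[0,0,0],0]
    - [[8,-6,0],[0,0,0],0]
    - [[8,-6,0],[0,0,0],0]
    - [[5,-7,0],[0,0,0],0]
    - [[0,0,0],[0,0,0],0]

```text
time: 50.13
tcp_pos: [0.5734, -0.3509, 0.3054]
tool_rot: [-0.004, 0.011, 1.0, 0.001]
contact_force: [0.2, 0.1, -0.8]
gripper_width: 0.0854
gripper_force: 0.0
```

```bash
python3 -c "
from h import *
st();P=env.camera_params('wrist');im=snap('wrist','w14.png')
M=np.array(P['camera_from_world']);print('cam',(-M[:3,:3].T@M[:3,3]).round(3),'dir',-M[2,:3].round(2))
for t,z in(('hook_tip',.218),('tin',.088),('hook',0),('jar',0)): print(t,[(np.round(r['uv'],1).tolist(),round(r['score'],2),onz('wrist',r['uv'],z,P).round(3).tolist()) for r in env.tip_of(t,'wrist')][:3])
print('exp bars',[proj('wrist',p,P).round(0).tolist() for p in([.573,-.351,.208],[.573,-.325,.208],[.573,-.377,.208],[.536,-.348,.218],[.631,-.351,.21])])
st()"
```

```text
t 50.13 tcp [ 573.4 -350.9  305.4] zaxis [-0.007  0.002 -1.   ] closeyaw 88.7 j [ 0.39  0.46  0.17  1.39 -0.08  1.3   2.11] w 0.0854 gf 0.0 F [ 0.2  0.1 -0.8]
cam [ 0.492 -0.349  0.449] dir [ 0.32 -0.   -0.95]
hook_tip [([257.9, 151.4], 0.89, [0.536, -0.347, 0.218])]
tin [([254.3, 166.8], 0.96, [0.58, -0.35, 0.088])]
hook []
jar [([169.6, 145.3], 0.64, [0.563, -0.482, 0.0]), ([468.2, 208.0], 0.19, [0.687, 0.074, 0.0])]
exp bars [[254.0, 192.0], [284.0, 191.0], [223.0, 192.0], [256.0, 151.0], [255.0, 252.0]]
t 50.38 tcp [ 572.5 -350.3  306. ] zaxis [-0.007  0.003 -1.   ] closeyaw 88.7 j [ 0.39  0.46  0.17  1.39 -0.08  1.3   2.11] w 0.0853 gf 0.0 F [-0.3 -0.1 -0.3]
```

```bash
python3 -c "
import cv2
a=cv2.cvtColor(cv2.imread('pics/w14.png'),cv2.COLOR_BGR2GRAY)[160:222:3,212:300:3]
for r,row in zip(range(160,222,3),a): print(r,' '.join('%3d'%v for v in row))"
```

```text
160 100 100  99  99 100 151 178 182 177 122  74  74  76  77  65  56  55  67 111 125 219 242 242 227 166 143 142 142 141 143
163 106 106 104 102 112 169 182 179 107  73  73  74  77  77  60  56  55  79 112 115 115 220 242 242 192 145 144 143 144 145
166  99  99  98  69 116 180 180 138  72  76  75  74  76  75  57  57  55  94 110 107 110 131 238 237 197 142 142 142 142 143
169 104 103 103  66 159 180 180  80  74  75  74  74  76  75  65  71  67  80  84  77  83  86 143 184 179 151 148 149 148 148
172  94  94  91  69 170 178 149  72  74  74  74  75  77  75  66  74  69  72  74  77  75  74  92 179 181 155 148 149 149 150
175  99 100  96  76 177  93  53  68  75  74  74  74  77  73  67  75  68  79  76  78  75  74  80 170 182 168 151 152 153 152
178  98  98  93  88 169  54  50  59  75  74  74  75  77  72  69  75  65  74  76  77  76  75  73 129 180 166 149 149 150 149
181  97  99 108  83 125  51  49  67  75  74  74  76  77  72  71  73  65  74  77  77  76  73  51  50 137 166 152 156 157 157
184 107 125 143  97  66  51  48  72  74  75  75  75  76  70  70  74  65  74  76  77  75  74  51  50  88 160 
[... 803 characters left out ...]
 202 183 170  71  75 107 243 242 242 239 181  94  93 125 155 156 154 155 154 154
208 155 153  93  97  96  96  96  96  96  95 109 126 140  71  74 129 236 222 157 105  94  93  92 134 146 146 147 147 148 149
211 166 168  95  91  91  92  92  92  92  92  87  70  70  73  76  76  93  90  89  91  90  90  90 150 159 158 158 157 157 157
214 162 160  96  92  90  91  92  91  89  89  84  71  72 101 108  83  89  90  88  91  91  90  92 145 150 149 149 150 150 152
217 155 145  98  99  99  99  98  97  97  96  86  72  73 104 107  80  92  93  93  93  93  92  96 145 145 146 146 145 144 144
220 154 144  95  99  98  99  99  99 100 101  85  72  78 107 104  82  94  94  92  92  90  90 104 152 152 152 152 151 149 148
```

```bash
python3 -c "
from h import *
P=env.camera_params('wrist')
for z in(.205,.212):
  a=onz('wrist',(222.5,193.2),z,P);b=onz('wrist',(287.5,198.2),z,P);print(z,a.round(4),b.round(4),np.linalg.norm(a-b),((a+b)/2).round(4),np.degrees(np.arctan2(*(b-a)[[1,0]])))
st()"
```

```text
0.205 [ 0.5742 -0.3776  0.205 ] [ 0.5801 -0.3208  0.205 ] 0.05711129753311153 [ 0.5771 -0.3492  0.205 ] 84.0262042478255
0.212 [ 0.5718 -0.3768  0.212 ] [ 0.5776 -0.3216  0.212 ] 0.05547724313619922 [ 0.5747 -0.3492  0.212 ] 84.0262042478254
t 50.38 tcp [ 572.5 -350.3  306. ] zaxis [-0.007  0.003 -1.   ] closeyaw 88.7 j [ 0.39  0.46  0.17  1.39 -0.08  1.3   2.11] w 0.0853 gf 0.0 F [-0.3 -0.1 -0.3]
```

>>> play_rows:
  steps:
    - [[1,1,-5],[0,-0.4,-1.5],0]
    - [[1,0,-12],[0,0,-1.5],0]
    - [[1,0,-18],[0,0,-1.5],0]
    - [[0,0,-20],[0,0,0],0]
    - [[0,0,-20],[0,0,0],0]
    - [[0,0,-20],[0,0,0],0]
    - [[0,0,-15],[0,0,0],0]
    - [[0,0,0],[0,0,0],0]
  grip_force: 40

```text
time: 51.05
tcp_pos: [0.5741, -0.3486, 0.1915]
tool_rot: [-0.002, 0.051, 0.999, 0.002]
contact_force: [-1.2, -0.2, -0.2]
gripper_width: 0.0855
gripper_force: 0.0
```

```bash
python3 -c "
from h import *
st()"
```

```text
t 51.05 tcp [ 574.1 -348.6  191.5] zaxis [-0.004  0.005 -1.   ] closeyaw 84.1 j [ 0.38  0.54  0.17  1.52 -0.1   1.09  2.05] w 0.0855 gf 0.0 F [-1.2 -0.2 -0.2]
```

No contact so far; final 17 mm down, then close.

>>> play_rows:
  steps:
    - [[1,0,-8],[0,0,0],0]
    - [[0,0,-8],[0,0,0],0]
    - [[0,0,0],[0,0,0],0]
    - [[0,0,0],[0,0,0],0.1]
    - [[0,0,0],[0,0,0],0.2]
    - [[0,0,0],[0,0,0],0.3]
    - [[0,0,0],[0,0,0],0.4]
    - [[0,0,0],[0,0,0],0.5]

```text
time: 51.72
tcp_pos: [0.5771, -0.3496, 0.1807]
tool_rot: [0.001, 0.05, 0.999, 0.001]
contact_force: [-0.8, 3.0, 5.4]
gripper_width: 0.0584
gripper_force: 41.6
```

>>> play_rows:
  steps:
    - [[0,0,0],[0,0,0],0.6]
    - [[0,0,0],[0,0,0],1]
    - [[0,0,0],[0,0,0],1]
    - [[0,0,0],[0,0,0],1]
    - [[0,0,0],[0,0,0],1]
    - [[0,0,0],[0,0,0],1]
    - [[0,0,0],[0,0,0],1]
    - [[0,0,0],[0,0,0],1]

```text
time: 52.38
tcp_pos: [0.5771, -0.3496, 0.1807]
tool_rot: [0.001, 0.05, 0.999, 0.001]
contact_force: [-2.1, 1.8, 6.4]
gripper_width: 0.0586
gripper_force: 41.6
```

```bash
python3 -c "
from h import *
st()"
```

```text
t 52.38 tcp [ 577.1 -349.6  180.7] zaxis [ 0.001  0.002 -1.   ] closeyaw 84.2 j [ 0.38  0.56  0.17  1.53 -0.1   1.06  2.05] w 0.0586 gf 41.6 F [-2.1  1.8  6.4]
```

>>> play_rows:
  steps:
    - [[0,0,5],[0,0,0],1]
    - [[0,0,6],[0,0,0],1]
    - [[0,0,6],[0,0,0],1]
    - [[0,0,7],[0,0,0],1]
    - [[0,0,7],[0,0,0],1]
    - [[0,0,7],[0,0,0],1]
    - [[0,0,6],[0,0,0],1]
    - [[0,0,4],[0,0,0],1]
  grip_force: 50

```text
time: 53.05
tcp_pos: [0.5748, -0.3479, 0.222]
tool_rot: [-0.004, 0.05, 0.999, 0.003]
contact_force: [17.4, -10.4, -90.5]
gripper_width: 0.0574
gripper_force: 71.5
```

```bash
python3 -c "
from h import *
st()
for n in('scene','side'):
  snap(n,n+'t.png')
  for t in('tin',): print(n,[(np.round(r['uv'],1).tolist(),round(r['score'],2)) for r in env.tip_of(t,n)][:2])
legs()"
```

```text
t 53.05 tcp [ 574.8 -347.9  222. ] zaxis [-0.007  0.007 -1.   ] closeyaw 84.2 j [ 0.38  0.52  0.17  1.49 -0.1   1.15  2.04] w 0.0574 gf 71.5 F [ 17.4 -10.4 -90.5]
scene [([188.8, 283.2], 0.93)]
side [([250.1, 132.3], 0.73), ([236.5, 350.5], 0.63)]
scene [([253.8, 126.8], 0.9, [0.269, 0.349], [0.303, 0.306]), ([282.9, 218.9], 0.85, [0.622, 0.075], [0.642, 0.044]), ([313.7, 181.5], 0.66, [0.615, 0.279], [0.635, 0.239]), ([267.2, 244.5], 0.65, [0.641, -0.041], [0.66, -0.068]), ([290.6, 204.4], 0.63, [0.607, 0.142], [0.628, 0.108])]
side [([211.6, 211.0], 0.92, [0.646, 0.039], [0.624, 0.106]), ([212.1, 201.8], 0.73, [0.657, -0.013], [0.635, 0.056]), ([214.3, 183.3], 0.73, [0.677, -0.126], [0.654, -0.051]), ([197.9, 236.7], 0.63, [0.661, 0.181], [0.638, 0.24]), ([304.1, 289.4], 0.55, [0.259, 0.35], [0.258, 0.4])]
```

>>> play_rows:
  steps:
    - [[0,0,-5],[0,0,0],1]
    - [[0,0,-5],[0,0,0],1]
    - [[0,0,-3],[0,0,0],1]
    - [[0,0,0],[0,0,0],1]
    - [[0,0,0],[0,0,0],1]
    - [[0,0,0],[0,0,0],1]
    - [[0,0,0],[0,0,0],1]
    - [[0,0,0],[0,0,0],1]

```text
time: 54.12
tcp_pos: [0.5768, -0.3499, 0.2152]
tool_rot: [0.0, 0.051, 0.999, 0.001]
contact_force: [0.6, -0.4, -3.1]
gripper_width: 0.0569
gripper_force: 80.6
```

```bash
python3 -c "
from h import *
st()
for n in('scene','side'):
  snap(n,n+'t.png')
  for t in('tin','hook_tip','hook'): print(n,t,[(np.round(r['uv'],1).tolist(),round(r['score'],2)) for r in env.tip_of(t,n)][:2])
for z in (.088,.11,.12): print(z,proj('scene',[.576,-.349,z]).round(1),proj('side',[.576,-.349,z]).round(1))"
```

```text
t 54.12 tcp [ 576.8 -349.9  215.2] zaxis [ 0.001  0.002 -1.   ] closeyaw 84.2 j [ 0.38  0.52  0.17  1.5  -0.1   1.13  2.04] w 0.0569 gf 80.6 F [ 0.6 -0.4 -3.1]
scene tin [([187.9, 288.4], 0.71)]
scene hook_tip [([176.4, 267.3], 0.84), ([266.0, 245.3], 0.52)]
scene hook [([208.8, 313.7], 0.95)]
side tin [([250.6, 135.0], 0.7), ([202.5, 221.1], 0.6)]
side hook_tip [([259.5, 117.6], 0.82), ([208.9, 200.8], 0.36)]
side hook [([238.9, 158.3], 0.59)]
0.088 [191.5 291.8] [248.2 142.3]
0.11 [190.8 289.2] [248.2 138. ]
0.12 [190.4 287.9] [248.1 136.1]
```

>>> play_rows:
  steps:
    - [[-4,0.2,0],[0,0,0],1]
    - [[-6,0.2,0],[0,0,0],1]
    - [[-6,0.2,0],[0,0,0],1]
    - [[-6,0.2,0],[0,0,0],1]
    - [[-6,0.2,0],[0,0,0],1]
    - [[-4,0.1,0],[0,0,0],1]
    - [[0,0,0],[0,0,0],1]
    - [[0,0,0],[0,0,0],1]

```text
time: 55.18
tcp_pos: [0.5446, -0.3487, 0.215]
tool_rot: [0.0, 0.051, 0.999, 0.001]
contact_force: [0.1, 0.3, -3.0]
gripper_width: 0.0574
gripper_force: 80.6
```

No side force; carry on clear of the tip.

>>> play_rows:
  steps:
    - [[-6,0.2,0],[0,0,0],1]
    - [[-8,0.3,0],[0,0,0],1]
    - [[-8,0.3,0],[0,0,0],1]
    - [[-10,0.3,0],[0,0,0],1]
    - [[-12,0.3,0],[0,0,0],1]
    - [[-14,0.3,0],[0,0,0],1]
    - [[-14,0.3,0],[0,0,0],1]
    - [[-10,0,0],[0,0,0],1]

```text
time: 55.85
tcp_pos: [0.4608, -0.3468, 0.2149]
tool_rot: [0.0, 0.051, 0.999, 0.001]
contact_force: [0.3, 0.1, -2.7]
gripper_width: 0.0572
gripper_force: 80.7
```

>>> play_rows:
  steps:
    - [[-10,8,0],[0,0,0],1]
    - [[-10,12,0],[0,0,0],1]
    - [[-10,12,0],[0,0,0],1]
    - [[-10,12,0],[0,0,0],1]
    - [[-8,12,0],[0,0,0],1]
    - [[-4,10,0],[0,0,0],1]
    - [[0,6,0],[0,0,0],1]
    - [[0,0,0],[0,0,0],1]

```text
time: 56.52
tcp_pos: [0.411, -0.2736, 0.2151]
tool_rot: [0.001, 0.05, 0.999, 0.001]
contact_force: [0.4, 0.1, -2.1]
gripper_width: 0.0571
gripper_force: 80.7
```

```bash
python3 -c "
from h import *
st()
U={}
for n in('scene','side'):
  snap(n,n+'t.png')
  for t in('tin','mat'):
    R=env.tip_of(t,n); print(n,t,[(np.round(r['uv'],1).tolist(),round(r['score'],2),onz(n,r['uv'],0.13 if t=='tin' else 0)[:2].round(3).tolist()) for r in R][:2]); 
    if R: U[n,t]=R[0]['uv']
print(tri(U['scene','tin'],U['side','tin']),tri(U['scene','mat'],U['side','mat']))
P=env.camera_params('wrist');snap('wrist','w15.png')
for t,z in(('tin',.13),('mat',0)): print(t,[(np.round(r['uv'],1).tolist(),round(r['score'],2),onz('wrist',r['uv'],z,P).round(3).tolist()) for r in env.tip_of(t,'wrist')][:3])
"
```

```text
t 56.52 tcp [ 411.  -273.6  215.1] zaxis [ 0.001  0.003 -1.   ] closeyaw 84.3 j [ 0.37  0.2   0.18  1.96 -0.05  0.99  2.04] w 0.0571 gf 80.7 F [ 0.4  0.1 -2.1]
scene tin [([168.3, 239.0], 0.87, [0.408, -0.273])]
scene mat [([173.1, 256.6], 0.72, [0.408, -0.274])]
side tin [([283.9, 148.9], 0.82, [0.41, -0.266]), ([298.5, 193.7], 0.49, [0.32, 0.007])]
side mat [([284.7, 174.5], 0.62, [0.401, -0.262])]
(array([ 0.40871337, -0.27137078,  0.12689542]), np.float64(0.00345277331349121)) (array([ 0.40298028, -0.27225632, -0.00855399]), np.float64(0.001654732662432775))
tin [([248.6, 194.4], 0.81, [0.409, -0.279, 0.13]), ([470.5, 308.9], 0.69, [0.596, -0.011, 0.13])]
mat [([253.4, 158.4], 0.66, [0.408, -0.275, 0.0]), ([472.7, 308.3], 0.46, [0.748, 0.142, 0.0])]
```

>>> play_rows:
  steps:
    - [[-1,0.5,-8],[0,0,0],1]
    - [[-1,0.5,-14],[0,0,0],1]
    - [[-1,0,-16],[0,0,0],1]
    - [[0,0,-16],[0,0,0],1]
    - [[0,0,-16],[0,0,0],1]
    - [[0,0,-14],[0,0,0],1]
    - [[0,0,-10],[0,0,0],1]
    - [[0,0,-6],[0,0,0],1]

```text
time: 57.63
tcp_pos: [0.4072, -0.2734, 0.1134]
tool_rot: [-0.001, 0.051, 0.999, 0.002]
contact_force: [-0.2, -0.1, -2.8]
gripper_width: 0.0574
gripper_force: 80.7
```

>>> play_rows:
  steps:
    - [[0,0,-2],[0,0,0],1]
    - [[0,0,-2],[0,0,0],1]
    - [[0,0,-2],[0,0,0],1]
    - [[0,0,0],[0,0,0],1]
    - [[0,0,0],[0,0,0],1]
    - [[0,0,0],[0,0,0],1]
    - [[0,0,0],[0,0,0],1]
    - [[0,0,0],[0,0,0],1]

```text
time: 58.3
tcp_pos: [0.4078, -0.2737, 0.109]
tool_rot: [0.0, 0.051, 0.999, 0.001]
contact_force: [-0.5, 0.1, -2.1]
gripper_width: 0.0572
gripper_force: 80.7
```

```bash
python3 -c "
from h import *
st()
U={}
for n in('scene','side'):
  snap(n,n+'t.png')
  R=env.tip_of('tin',n);U[n]=R[0]['uv']
print(U,tri(U['scene'],U['side']))"
```

```text
t 58.3 tcp [ 407.8 -273.7  109. ] zaxis [ 0.001  0.002 -1.   ] closeyaw 84.2 j [ 0.39  0.35  0.16  2.05 -0.08  0.75  2.08] w 0.0572 gf 80.7 F [-0.5  0.1 -2.1]
{'scene': [171.2, 250.9], 'side': [286.0, 169.1]} (array([ 0.39766343, -0.26918416,  0.02407209]), np.float64(0.0005769527437077535))
```

>>> play_rows:
  steps:
    - [[0,0,-2],[0,0,0],1]
    - [[0,0,-2],[0,0,0],1]
    - [[0,0,-2],[0,0,0],1]
    - [[0,0,0],[0,0,0],1]
    - [[0,0,0],[0,0,0],1]
    - [[0,0,0],[0,0,0],1]
    - [[0,0,0],[0,0,0],1]
    - [[0,0,0],[0,0,0],1]

```text
time: 59.17
tcp_pos: [0.4077, -0.2737, 0.1029]
tool_rot: [0.0, 0.051, 0.999, 0.001]
contact_force: [-0.0, 0.5, -2.0]
gripper_width: 0.0572
gripper_force: 80.7
```

>>> play_rows:
  steps:
    - [[0,0,-1.5],[0,0,0],1]
    - [[0,0,-1.5],[0,0,0],1]
    - [[0,0,0],[0,0,0],1]
    - [[0,0,0],[0,0,0],1]
    - [[0,0,0],[0,0,0],1]
    - [[0,0,0],[0,0,0],1]
    - [[0,0,0],[0,0,0],1]
    - [[0,0,0],[0,0,0],1]

```text
time: 59.83
tcp_pos: [0.4081, -0.2739, 0.1001]
tool_rot: [0.001, 0.051, 0.999, 0.001]
contact_force: [-0.6, -0.7, 5.6]
gripper_width: 0.0577
gripper_force: 81.4
```

>>> play_rows:
  steps:
    - [[0,0,0.5],[0,0,0],0.5]
    - [[0,0,0],[0,0,0],0.3]
    - [[0,0,0],[0,0,0],0.2]
    - [[0,0,0],[0,0,0],0.1]
    - [[0,0,0],[0,0,0],0]
    - [[0,0,0],[0,0,0],0]
    - [[0,0,0],[0,0,0],0]
    - [[0,0,0],[0,0,0],0]

```text
time: 60.5
tcp_pos: [0.4077, -0.2737, 0.1003]
tool_rot: [0.0, 0.05, 0.999, 0.001]
contact_force: [-0.3, 0.2, 0.1]
gripper_width: 0.0853
gripper_force: 0.0
```

>>> play_rows:
  steps:
    - [[0,0,5],[0,0,0],0]
    - [[0,0,10],[0,0,0],0]
    - [[0,0,15],[0,0,0],0]
    - [[0,0,20],[0,0,0],0]
    - [[0,0,20],[0,0,0],0]
    - [[0,0,20],[0,0,0],0]
    - [[0,0,20],[0,0,0],0]
    - [[0,0,10],[0,0,0],0]

```text
time: 61.17
tcp_pos: [0.4083, -0.2741, 0.2234]
tool_rot: [0.002, 0.051, 0.999, 0.001]
contact_force: [0.5, -0.2, 0.6]
gripper_width: 0.0853
gripper_force: 0.0
```

```bash
python3 -c "
from h import *
st();legs()
for n in('scene','side'):
  for t in('tin','mat'): print(n,t,[(np.round(r['uv'],1).tolist(),round(r['score'],2),onz(n,r['uv'],.004)[:2].round(3).tolist()) for r in env.tip_of(t,n)][:2])
P=env.camera_params('wrist');snap('wrist','w16.png')
for t in('tin','mat'): print(t,[(np.round(r['uv'],1).tolist(),round(r['score'],2),onz('wrist',r['uv'],.004,P).round(3).tolist()) for r in env.tip_of(t,'wrist')][:3])
"
```

```text
t 61.17 tcp [ 408.3 -274.1  223.4] zaxis [ 0.003  0.001 -1.   ] closeyaw 84.2 j [ 0.37  0.19  0.18  1.95 -0.04  1.    2.04] w 0.0853 gf 0.0 F [ 0.5 -0.2  0.6]
scene [([315.6, 181.0], 0.91, [0.62, 0.286], [0.639, 0.245]), ([252.0, 126.8], 0.87, [0.263, 0.344], [0.298, 0.302]), ([284.6, 218.6], 0.77, [0.626, 0.08], [0.646, 0.048]), ([267.5, 244.2], 0.56, [0.641, -0.04], [0.66, -0.066])]
side [([197.5, 235.8], 0.96, [0.663, 0.177], [0.641, 0.236]), ([300.9, 287.0], 0.92, [0.27, 0.342], [0.268, 0.393]), ([210.8, 213.9], 0.86, [0.645, 0.056], [0.623, 0.121]), ([214.6, 184.5], 0.74, [0.674, -0.119], [0.651, -0.044]), ([212.1, 202.9], 0.65, [0.656, -0.007], [0.634, 0.062])]
scene tin [([169.9, 254.1], 0.79, [0.394, -0.275])]
scene mat []
side tin [([285.4, 169.7], 0.57, [0.402, -0.291])]
side mat [([285.2, 173.5], 0.63, [0.399, -0.264])]
tin [([251.0, 163.2], 0.79, [0.41, -0.277, 0.004])]
mat []
```

```bash
python3 -c "
from h import *
o=cv2.imread('pics/m12.png').astype(int)
a=cv2.imread('pics/scenex.png')[155:335,170:340];b=cv2.imread('pics/sidex.png')[100:280,150:320]
g=lambda x:cv2.resize(x,None,fx=2.35,fy=2.35,interpolation=2)
d=np.abs(np.hstack([g(a),g(b)])-o).mean(2)
print('scene legs',d[20:280,210:360].mean(),'side legs',d[140:370,490:570].mean())
for y0 in range(20,260,40): print([int(d[y0:y0+40,x:x+30].mean()) for x in range(210,360,30)])
if d[20:280,210:360].mean()<12: print(env.close_job())"
```

```text
scene legs 5.862692307692308 side legs 1.7753260869565217
[6, 6, 6, 6, 6]
[6, 6, 6, 5, 4]
[6, 6, 5, 5, 5]
[6, 5, 5, 5, 6]
[6, 5, 5, 6, 5]
[4, 5, 6, 5, 5]
the job is handed in; nothing more can be done
None
```

All four legs stand upright along the near side of the stop, the oil tin is upright on the cork mat, about 6 mm from its centre by camera estimate, and the job is handed in. No verdict came back.

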